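# Assemble the sieve stack on the shaker

### The arm

A 7-joint arm with a two-finger parallel gripper is mounted at the origin on a cart in front of the work surface, level with it; the furniture and walls round the work are solid. World frame = base frame: x ahead of the robot, y to its left, z up, the work surface at z = 0. Lengths are in m, angles in rad, forces in N, time in s.
With the tool pointing down it reaches from about 0.425 to 0.8 m from the base axis. Payload 8.3 kg.
Tool frame: the origin (TCP) lies where the fingers leave the gripper's body, on its centre line; the fingertips stand 73 mm ahead of it and the grasp point (between the pads) lies 54 mm ahead of it (env.grip_point_offset is the distance from the TCP to the grasp point, in m); z points along the fingers, y is the direction in which the jaws open and shut (so a half turn about z gives the same grasp; the last joint's range is limited). The gripper opens to 85 mm and grips with 20 to 120 N. Pads are 22 mm wide; open, the fingers measure 114 mm over their backs; the gripper's body (76 mm by 85 mm) begins 54 mm behind the grasp point. The pads swing forward as they close: fully open they stand 13 mm farther back than shut.
Start: joints at [1.286, 0.383, 0.016, 1.37, -0.006, 1.388, -0.046], TCP at [0.138, -0.61, 0.304] pointing down, gripper open.
Joint ranges: [-2.95, 2.95], [-0.25, 2.06], [-1.52, 1.56], [0.18, 2.33], [-1.44, 4.58], [0.02, 2.06], [-3.01, 3.01]. Speed limits (rad/s): [2.39, 2.39, 3.01, 3.01, 3.14, 3.14, 3.14].

### API

Orientations are given as a unit quaternion [w, x, y, z].
In Python, from workcell import env gives the robot as it stands.
- The arm moves only by the shell command python3 -m jog 'ROWS'. ROWS is JSON, a list of rows, each an object with "offset": the shift along the world's x, y, z each as a share of 0.5 m, from -1 to 1, a list of three; "rot": the turn, a rotation vector about the world's x, y, z each as a share of 180 degrees, from -1 to 1, a list of three; "jaw": the opening, from -1 (shut) to 1 (fully open). A call has 1 to 10 rows; each row is the pose to reach, as a shift and turn from the pose commanded when the call began, turning the shorter way round; what a row does not reach only later rows make up. A row lasts 1/10 s, in which the tool goes at most 50 mm and 8.59 degrees, less where a joint would pass 70% of its speed; a pose out of reach is approached as far as the arm can. A call with a number of a shift or a turn outside -1 to 1 is refused whole. A call with a gripper value outside its range is refused whole. The fingers move at their own pace and stop on an object; the grip force is fixed at half the most. Time passes only in rows, so rows that repeat a pose let the fingers close. It gives the time, the measured TCP pose, the force and the opening at its end, in the units of the state.
- env.state(): the state, without advancing time (a new reading comes with each control period).
- env.grab_frame(name): name is "scene" or "top" or "wrist"; returns a dict with "color" (420x560x3 uint8, blue, green, red), "vertical_fov" (degrees; the focal length in pixels is half the picture's height over the tangent of half this angle, whatever the lens; pixels are square), "cx", "cy" (the principal point, pixels), "k1" (the pictures are not rectified: a ray, as slopes to the right and down, at radius r is drawn at 1 + k1 r^2 times it, then the intrinsics apply), "xyz" and "orientation" of the camera in the world; the wrist camera has in their place "mount" (4x4, takes a point from camera to tool coordinates, whose origin is the TCP and whose axes are the flange's). Camera axes: x right, y down, z forward; pixel columns grow to the right and rows downward; lengths in m; the calibration is good to about 2 mm. A picture is of the moment at which its call begins: read the wrist's pose just before it. There is no depth.
- env.hand_in(): hands the job in, once; it reports no verdict.
The state is a dict: "t": time; "joint_positions": joint angles; "joint_vel": joint speeds; "tau": joint torques, N m; "position": TCP position; "ee_rot": TCP orientation; "contact_force": force on the tool from outside, world axes, zero at the start; "ft_torque": the same for the moment, N m; "grip_width": finger opening in m.
Only numpy, scipy, OpenCV 4.12 (cv2) and the standard library are available. Lean on these libraries where they do the work, as an engineer would, in place of code of your own. Each camera call takes 0.05 s, during which the arm holds its last target.

### The job

Assemble the sieve stack on the shaker, building it up from the receiving pan one piece at a time: first the red fine sieve onto the pan, then the yellow medium sieve, then the blue coarse sieve, and last the black lid on top. Each piece must sit fully home, its foot in the mouth of the piece below, and level. Leave the red-capped vial, the thread spool and the steel cup standing where they are.

Things in the scene. Friction and masses are not known exactly. Their poses are not given: they have to be found in the camera images.
- pan_rim (a point): Steel receiving pan fixed on a small grey shaker (base 72 x 72 mm, black knob on one side) fixed to the bench. Point: centre of the pan's rim, 50 mm above the bench; z up. Pan 56 mm outside, open mouth 50 mm across, 23 mm deep. Beware the wall shelf behind the work: its front edge is at x = 0.65 m, its underside 0.43 m above the bench.
- sieve_fine_center (a point): Fine sieve: red plastic frame with a dense fine steel mesh. Upright, 34 mm high, 50 g. Lowest 8 mm: foot 44 mm across (edge chamfered to 40); above it the frame, 56 mm outside, wall 3 mm, open mouth 50 mm on top. Seated: foot 8 mm deep in the mouth below, frame resting on the rim below. Point: its centre, 17 mm above its underside; z up.
- sieve_medium_center (a point): Medium sieve: yellow plastic frame with a steel mesh of about 4 mm openings. Upright, 34 mm high, 50 g. Lowest 8 mm: foot 44 mm across (edge chamfered to 40); above it the frame, 56 mm outside, wall 3 mm, open mouth 50 mm on top. Seated: foot 8 mm deep in the mouth below, frame resting on the rim below. Point: its centre, 17 mm above its underside; z up.
- sieve_coarse_center (a point): Coarse sieve: blue plastic frame with a wide steel mesh of about 8 mm openings. Upright, 34 mm high, 50 g. Lowest 8 mm: foot 44 mm across (edge chamfered to 40); above it the frame, 56 mm outside, wall 3 mm, open mouth 50 mm on top. Seated: foot 8 mm deep in the mouth below, frame resting on the rim below. Point: its centre, 17 mm above its underside; z up.
- sieve_lid_center (a point): Black lid of the stack: foot 44 mm across and 8 mm high (bottom edge chamfered to 40 mm), above it a disc 56 mm across from 8 to 18 mm, and a round knob 18 mm across in the middle from 18 to 40 mm. Mass about 50 g. It lies foot down on the bench. This point is its centre, 20 mm above its underside; z points up.
- red_vial_center (a point): Bystander: glass vial with a red cap, 32 mm across, 73 mm high, standing upright and loose. This point is its centre, half-way up.
- spool_center (a point): Bystander: wooden spool of pale thread, 38 mm across, 50 mm high, standing upright and loose. This point is its centre, half-way up.
- cup_center (a point): Bystander: empty steel cup, 66 mm across, 60 mm high, standing upright and loose (no part of the stack). This point is its centre, half-way up.

How it is judged:
On the way, in this order (a step that is already met when the one before it is completed fails the run):
1. The red fine sieve sits on the receiving pan, let go (horizontal distance between sieve_fine_center and pan_rim below 0.006 m and z of sieve_fine_center in the frame of pan_rim between 0.006 and 0.012 m and angle between sieve_fine_center's own z axis and vertical below 0.08 rad and contact force between the fingers and sieve_fine below 0.1 N), for 0.2 s.
2. The yellow medium sieve sits on the fine sieve, let go (horizontal distance between sieve_medium_center and sieve_fine_center below 0.006 m and z of sieve_medium_center in the frame of sieve_fine_center between 0.023 and 0.029 m and angle between sieve_medium_center's own z axis and vertical below 0.08 rad and contact force between the fingers and sieve_medium below 0.1 N), for 0.2 s.
3. The blue coarse sieve sits on the medium sieve, let go (horizontal distance between sieve_coarse_center and sieve_medium_center below 0.006 m and z of sieve_coarse_center in the frame of sieve_medium_center between 0.023 and 0.029 m and angle between sieve_coarse_center's own z axis and vertical below 0.08 rad and contact force between the fingers and sieve_coarse below 0.1 N), for 0.2 s.
4. The black lid sits on the coarse sieve, let go (horizontal distance between sieve_lid_center and sieve_coarse_center below 0.006 m and z of sieve_lid_center in the frame of sieve_coarse_center between 0.026 and 0.032 m and angle between sieve_lid_center's own z axis and vertical below 0.08 rad and contact force between the fingers and sieve_lid below 0.1 N), for 0.2 s.
At the end, for the whole second after the job is handed in: Fine sieve on the pan, medium on it, coarse on that, lid on top: each within 6 mm sideways of the piece below, within 3 mm of its seated height (centres 9 mm over the pan rim, then 26, 26 and 29 mm over the centre below), tilted under 0.08 rad, all released and at rest (horizontal distance between sieve_fine_center and pan_rim below 0.006 m and z of sieve_fine_center in the frame of pan_rim between 0.006 and 0.012 m and angle between each of sieve_fine_center, sieve_medium_center, sieve_coarse_center, sieve_lid_center's own z axis and vertical below 0.08 rad and horizontal distance between sieve_medium_center and sieve_fine_center below 0.006 m and z of sieve_medium_center in the frame of sieve_fine_center between 0.023 and 0.029 m and horizontal distance between sieve_coarse_center and sieve_medium_center below 0.006 m and z of sieve_coarse_center in the frame of sieve_medium_center between 0.023 and 0.029 m and horizontal distance between sieve_lid_center and sieve_coarse_center below 0.006 m and z of sieve_lid_center in the frame of sieve_coarse_center between 0.026 and 0.032 m and linear speed of each of sieve_fine, sieve_medium, sieve_coarse, sieve_lid below 0.02 m/s); the robot touches nothing.
It fails at once if A bystander (red-capped vial, spool or steel cup) is shifted by more than 25 mm or tipped (distance of any of red_vial_center, spool_center, cup_center from where it was at the start of the episode above 0.025 m or angle between any of red_vial_center, spool_center, cup_center's own z axis and vertical above 0.4 rad).
It also fails if it takes over 102 s, if anything falls off the work surface, if the arm or the gripper's body presses on something with over 40 N, if the wrist force passes 120 N, or if a joint passes its speed limit or range.

## Working session

There is one attempt and no reset: what is moved stays moved. The work goes in short steps, Python scripts to look and compute and a shell command to move; the robot and the scene stay as the last step left them, time stands still between calls to the robot, and variables do not carry over. Pictures are saved under pics/ and viewed, and the job is handed in when it is done.

```bash
mkdir -p pics
cat > h.py <<'E'
import numpy as np, cv2
from scipy.spatial.transform import Rotation as R
from workcell import env
def q2R(q): return R.from_quat([q[1],q[2],q[3],q[0]]).as_matrix()
def grab(name,save=None):
    s=env.state(); f=env.grab_frame(name)
    img=np.array(f["color"],dtype=np.uint8)
    H=img.shape[0]; fl=H/2/np.tan(np.radians(f["vertical_fov"])/2)
    if name=="wrist":
        M=np.array(f["mount"]); Rt=q2R(s["ee_rot"]); 
        Rc=Rt@M[:3,:3]; p=Rt@M[:3,3]+np.array(s["position"])
    else: Rc=q2R(f["orientation"]); p=np.array(f["xyz"])
    c=dict(img=img,f=fl,cx=f["cx"],cy=f["cy"],k1=f["k1"],R=Rc,p=p)
    if save: cv2.imwrite("pics/"+save,img)
    return c
def ray(c,u,v):
    x,y=(u-c["cx"])/c["f"],(v-c["cy"])/c["f"]
    rd=np.hypot(x,y); r=rd
    for _ in range(30): r=rd/(1+c["k1"]*r*r)
    k=r/rd if rd>0 else 1
    d=c["R"]@np.array([x*k,y*k,1]); return d/np.linalg.norm(d)
def onplane(c,u,v,z):
    d=ray(c,u,v); return c["p"]+d*(z-c["p"][2])/d[2]
def proj(c,P):
    q=c["R"].T@(np.array(P)-c["p"]); x,y=q[0]/q[2],q[1]/q[2]
    k=1+c["k1"]*(x*x+y*y); return np.array([c["f"]*x*k+c["cx"],c["f"]*y*k+c["cy"]])
E
python3 - <<'E'
from h import *
print(env.state())
for n in ["scene","top","wrist"]:
    c=grab(n,n+"0.png"); print(n,c["f"],c["cx"],c["cy"],c["k1"],c["p"],c["R"])
E
```

```text
{'t': 0.0, 'joint_positions': array([ 1.28605075,  0.3842365 ,  0.01636888,  1.37115917, -0.00628033,
        1.38819848, -0.0464967 ]), 'joint_vel': array([ 2.54512716e-05,  1.88935072e-04,  2.26061759e-04, -7.41516207e-04,
        5.62889646e-04,  3.44292580e-03, -6.28710253e-04]), 'tau': array([-1.55770544e-03, -6.27596498e+01,  8.43362454e-01, -3.71827519e+01,
        1.64722506e-02,  1.40605561e-02, -5.30205533e-07]), 'position': array([ 0.13747392, -0.60932184,  0.30287746]), 'ee_rot': array([-9.66620629e-04,  9.93849730e-01,  1.10732843e-01, -1.34223220e-04]), 'contact_force': array([ 0.24808804, -0.60301581, -0.20883628]), 'ft_torque': array([ 0.02923218, -0.02406962,  0.01809632]), 'grip_width': 0.08524691584323776}
scene 427.5801733502652 281.65016622432626 206.05949575682624 0.027664188423403773 [-0.16186397 -0.50366972  0.50388827] [[ 0.48756711 -0.42910348  0.76036078]
 [-0.87295718 -0.22466223  0.43298112]
 [-0.01496936 -0.87486975 -0.48412688]]
top 429.77592386497184 284.5258870611826 216.87392971218316 0.01902092107248034 [ 0.42362956 -0.10887553  0.97074944] [[-0.0072863  -0.99740988  0.07155728]
 [-0.99970894  0.00561988 -0.0234617 ]
 [ 0.02299879 -0.07170741 -0.99716052]]
wrist 323.098021937459 280.0775565012733 209.68557206050644 0.02329969262105296 [ 0.20857036 -0.59313099  0.37332049] [[ 0.22070574 -0.93405448 -0.28076895]
 [-0.97533668 -0.2121615  -0.06087568]
 [-0.00270716  0.28727987 -0.95784286]]
```

View pics/scene0.png

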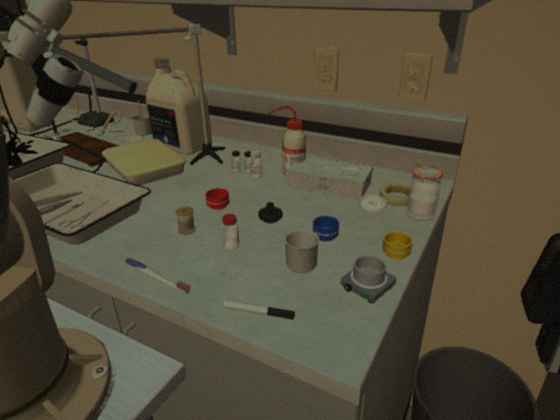

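View pics/top0.png

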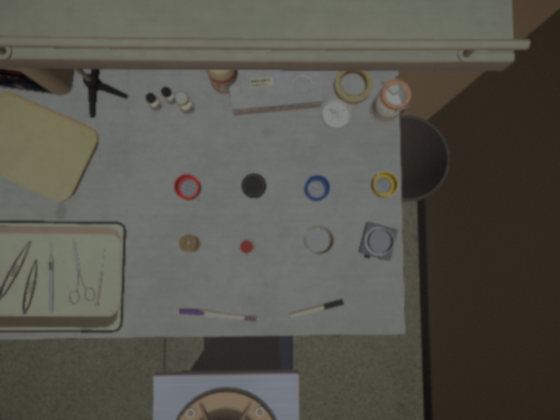

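View pics/wrist0.png

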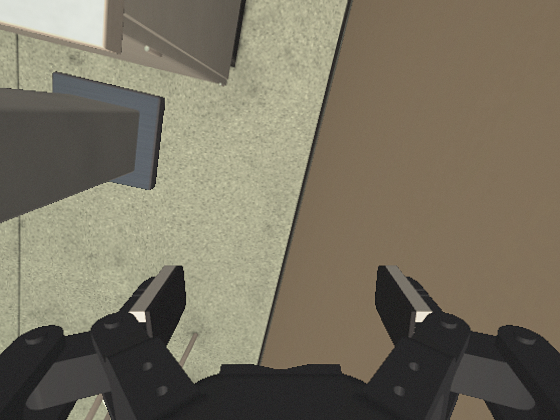

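The top view shows red (187,187), lid (254,186), blue (317,188), yellow (384,184), pan (378,240), cup (319,239), vial (247,247) and spool (189,243). Next I'll measure them.

```bash
cat > meas.py <<'E'
from h import *
def blob(mask,near,rad=40):
    m=np.zeros_like(mask); cv2.circle(m,tuple(int(a) for a in near),rad,255,-1); m=cv2.bitwise_and(m,mask)
    cs,_=cv2.findContours(m,cv2.RETR_EXTERNAL,cv2.CHAIN_APPROX_NONE)
    k=max(cs,key=cv2.contourArea); return cv2.convexHull(k)
def ringfit(c,hull,z):
    "cast hull pixels to plane z, fit circle"
    P=np.array([onplane(c,u+0.,v+0.,z)[:2] for u,v in hull[:,0,:]])
    return P
def circ(P):
    A=np.c_[2*P,np.ones(len(P))]; b=(P**2).sum(1)
    s=np.linalg.lstsq(A,b,rcond=None)[0]; return s[:2],np.sqrt(s[2]+s[0]**2+s[1]**2)
E
python3 - <<'E'
from meas import *
c=grab("top"); hsv=cv2.cvtColor(c["img"],cv2.COLOR_BGR2HSV)
def col(lo,hi): return cv2.inRange(hsv,lo,hi)
red=col((0,130,60),(8,255,255))|col((170,130,60),(180,255,255))
blue=col((105,120,40),(130,255,255)); yel=col((20,130,60),(35,255,255)); blk=col((0,0,0),(180,255,60))
for n,m,p,z in [("red",red,(187,187),.034),("blue",blue,(317,188),.034),("yel",yel,(384,184),.034),("lid",blk,(254,186),.018),("vial",red,(247,247),.073)]:
    h=blob(m,p,25); P=ringfit(c,h,z); print(n,circ(P),P.min(0),P.max(0),h.reshape(-1,2).min(0),h.reshape(-1,2).max(0))
for n,p,z in [("pan",(378,240),.05),("cup",(319,239),.06),("spool",(189,243),.05)]: print(n,onplane(c,*p,z))
crop=c["img"][140:280,150:420]; cv2.imwrite("pics/topcrop.png",cv2.resize(crop,None,fx=2.9,fy=2.9,interpolation=cv2.INTER_CUBIC))
E
```

```text
red (array([0.55856001, 0.08221115]), np.float64(0.026443620623631665)) [0.5332459  0.05550358] [0.58389527 0.10765805] [175 175] [199 198]
blue (array([ 0.55497724, -0.20163758]), np.float64(0.024345135558835388)) [ 0.5341652  -0.22497809] [ 0.57857075 -0.17853509] [306 177] [327 197]
yel (array([ 0.56232205, -0.35191866]), np.float64(0.026660825841209893)) [ 0.53570739 -0.37788069] [ 0.58909658 -0.32646629] [373 172] [396 196]
lid (array([ 0.56279048, -0.06244762]), np.float64(0.025822053804290507)) [ 0.53894863 -0.08822093] [ 0.58846838 -0.03698196] [242 174] [265 196]
vial (array([ 0.42665569, -0.04957918]), np.float64(0.010198082213923793)) [ 0.41737366 -0.0597867 ] [ 0.43610573 -0.03903193] [241 242] [251 251]
pan [ 0.43874856 -0.33109407  0.05      ]
cup [ 0.44152747 -0.20309448  0.06      ]
spool [0.43515807 0.07302037 0.05      ]
```

View pics/topcrop.png

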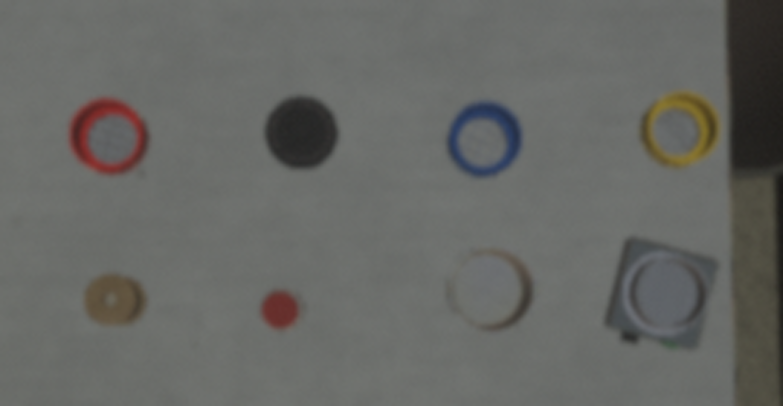

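```bash
python3 -m jog '[{"offset":[0.604,0.556,-0.1],"rot":[0,0,-0.0706],"jaw":1},{"offset":[0.604,0.556,-0.1],"rot":[0,0,-0.0706],"jaw":1},{"offset":[0.604,0.556,-0.1],"rot":[0,0,-0.0706],"jaw":1},{"offset":[0.604,0.556,-0.1],"rot":[0,0,-0.0706],"jaw":1},{"offset":[0.604,0.556,-0.1],"rot":[0,0,-0.0706],"jaw":1},{"offset":[0.604,0.556,-0.1],"rot":[0,0,-0.0706],"jaw":1},{"offset":[0.604,0.556,-0.1],"rot":[0,0,-0.0706],"jaw":1},{"offset":[0.604,0.556,-0.166],"rot":[0,0,-0.0706],"jaw":1},{"offset":[0.604,0.556,-0.166],"rot":[0,0,-0.0706],"jaw":1},{"offset":[0.604,0.556,-0.166],"rot":[0,0,-0.0706],"jaw":1}]'
python3 -m jog '[{"offset":[0,0,0],"rot":[0,0,0],"jaw":1},{"offset":[0,0,0],"rot":[0,0,0],"jaw":1}]'
python3 -c "
from h import *
c=grab('wrist','w1.png');print(env.state()['position'],env.state()['ee_rot'],proj(c,[.439,-.331,.05]),c['p'])"
```

```text
t: 1.2
position: [0.4416, -0.3271, 0.2184]
ee_rot: [-0.002, 1.0, 0.004, -0.001]
contact_force: [0.2, 0.1, -0.4]
grip_width: 0.0852
t: 1.4
position: [0.4387, -0.3332, 0.2215]
ee_rot: [0.001, 1.0, -0.001, 0.0]
contact_force: [0.4, -0.5, 0.4]
grip_width: 0.0855
[ 0.43867381 -0.33334325  0.22166687] [ 6.25234267e-04  9.99998839e-01 -1.35022277e-03  3.27160870e-04] [277.55768663 209.71558442] [ 0.51154034 -0.33297976  0.2919088 ]
```

View pics/w1.png

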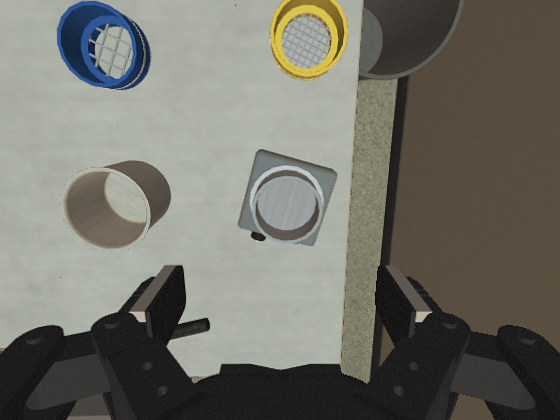

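```bash
python3 -c "
import cv2
i=cv2.imread('pics/w1.png');cv2.imwrite('pics/w1c.png',cv2.resize(i[135:260,225:350],None,fx=4.8,fy=4.8,interpolation=cv2.INTER_CUBIC))"
```

```text
(no output)
```

View pics/w1c.png

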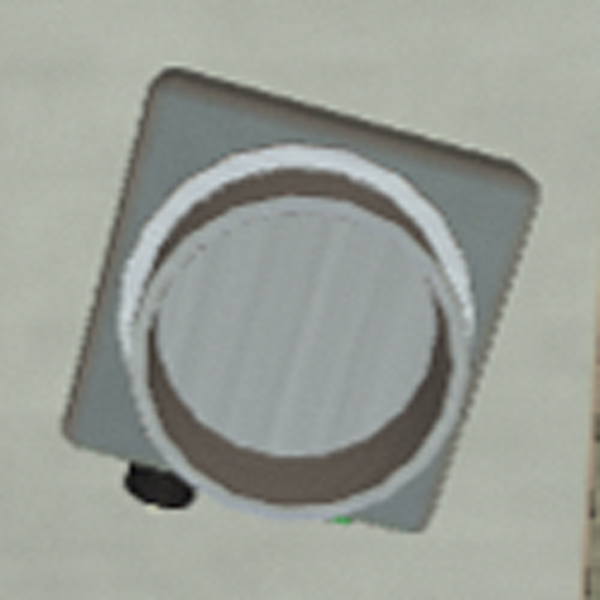

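```bash
cat >> meas.py <<'E'
def draw(c,name,items,box,fx=4.8):
    x0,y0,x1,y1=box; im=cv2.resize(c["img"][y0:y1,x0:x1],None,fx=fx,fy=fx,interpolation=cv2.INTER_CUBIC)
    for (X,Y,z,r) in items:
        pts=np.array([(proj(c,[X+r*np.cos(a),Y+r*np.sin(a),z])-[x0,y0]+.5)*fx-.5 for a in np.linspace(0,2*np.pi,73)])
        cv2.polylines(im,[pts.astype(np.int32)],True,(0,255,0),1)
    cv2.imwrite("pics/"+name,im)
def circR(P,r):
    from scipy.optimize import least_squares
    return least_squares(lambda p:np.hypot(P[:,0]-p[0],P[:,1]-p[1])-r,P.mean(0)).x
E
python3 - <<'E'
from meas import *
c=grab("wrist","w2.png"); s=env.state(); print(s["position"])
g=cv2.cvtColor(c["img"],cv2.COLOR_BGR2GRAY)
inn=[(305,505),(150,330),(450,330),(185,455),(420,450),(240,492),(370,490)]
P=np.array([onplane(c,225+u/4.8-.4,135+v/4.8-.4,.05)[:2] for u,v in inn])
p=circR(P,.025); print(p,circ(P), p-s["position"][:2])
draw(c,"w2c.png",[(*p,.05,.025),(*p,.05,.028)],(225,135,350,260))
E
```

```text
[ 0.43871243 -0.33323951  0.22166259]
[ 0.43870616 -0.33872389] (array([ 0.43862387, -0.33872532]), np.float64(0.024921697267823235)) [-6.26767176e-06 -5.48437767e-03]
```

View pics/w2c.png

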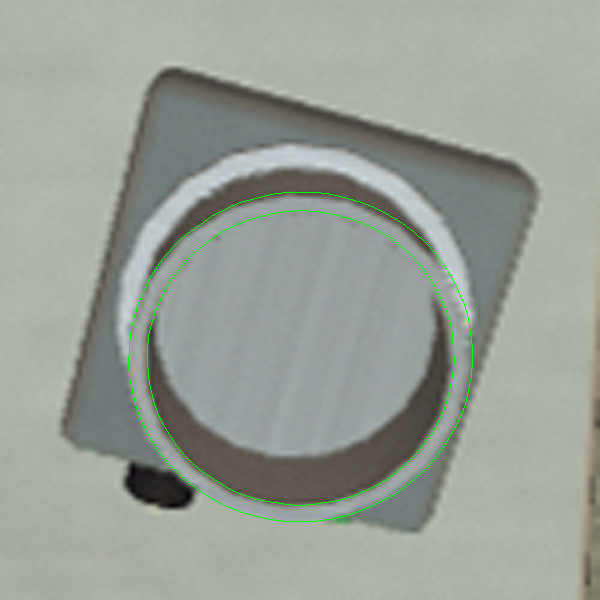

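```bash
python3 -m jog '[{"offset":[0.238,0.83,-0.036],"rot":[0,0,0],"jaw":1},{"offset":[0.238,0.83,-0.036],"rot":[0,0,0],"jaw":1},{"offset":[0.238,0.83,-0.036],"rot":[0,0,0],"jaw":1},{"offset":[0.238,0.83,-0.036],"rot":[0,0,0],"jaw":1},{"offset":[0.238,0.83,-0.036],"rot":[0,0,0],"jaw":1},{"offset":[0.238,0.83,-0.036],"rot":[0,0,0],"jaw":1},{"offset":[0.238,0.83,-0.036],"rot":[0,0,0],"jaw":1},{"offset":[0.238,0.83,-0.036],"rot":[0,0,0],"jaw":1},{"offset":[0.238,0.83,-0.036],"rot":[0,0,0],"jaw":1},{"offset":[0.238,0.83,-0.036],"rot":[0,0,0],"jaw":1}]'
python3 -m jog '[{"offset":[0,0,0],"rot":[0,0,0],"jaw":1},{"offset":[0,0,0],"rot":[0,0,0],"jaw":1},{"offset":[0,0,0],"rot":[0,0,0],"jaw":1}]'
cat > see.py <<'E'
import sys
from meas import *
# see.py color z radius tag : outer ring of a coloured piece in wrist view
col,z,rr,tag=sys.argv[1],float(sys.argv[2]),float(sys.argv[3]),sys.argv[4]
c=grab("wrist","w_%s.png"%tag); s=env.state(); hsv=cv2.cvtColor(c["img"],cv2.COLOR_BGR2HSV)
rng={"red":[((0,130,60),(8,255,255)),((170,130,60),(180,255,255))],"yel":[((20,130,60),(35,255,255))],"blue":[((105,120,40),(130,255,255))]}[col]
m=sum(cv2.inRange(hsv,a,b) for a,b in rng).astype(np.uint8)
n,lab,st,cen=cv2.connectedComponentsWithStats(m)
i=1+np.argmax(st[1:,4]); x,y,w,h=st[i,:4]; print("bbox",x,y,w,h)
comp=(lab==i).astype(np.uint8)
cs,hi=cv2.findContours(comp,cv2.RETR_EXTERNAL,cv2.CHAIN_APPROX_NONE)
k=cv2.convexHull(max(cs,key=cv2.contourArea))[:,0,:].astype(float)
k=k[k[:,1]>y+.5*h]   # lower half of the outline is the top rim's own edge (far side from camera)
P=np.array([onplane(c,u,v,z)[:2] for u,v in k])
p=circR(P,rr); print("tcp",s["position"],"piece",p,"res",np.abs(np.hypot(*(P-p).T)-rr).max(),"rel",p-s["position"][:2])
b=(max(x-15,0),max(y-15,0),min(x+w+15,560),min(y+h+15,420))
draw(c,"wc_%s.png"%tag,[(*p,z,rr),(*p,z,rr-.003)],b,4.5)
E
python3 see.py red .034 .028 r1
```

```text
t: 2.5
position: [0.5588, 0.0887, 0.2034]
ee_rot: [-0.002, 1.0, 0.003, 0.001]
contact_force: [0.7, 0.4, 0.1]
grip_width: 0.0854
t: 2.8
position: [0.5587, 0.0812, 0.2031]
ee_rot: [0.0, 1.0, -0.002, 0.0]
contact_force: [-0.4, 0.1, -0.3]
grip_width: 0.0853
bbox 240 168 72 75
tcp [0.55864515 0.08145441 0.20307253] piece [0.56116876 0.08500853] res 0.0005841607150837078 rel [0.00252361 0.00355412]
```

View pics/wc_r1.png

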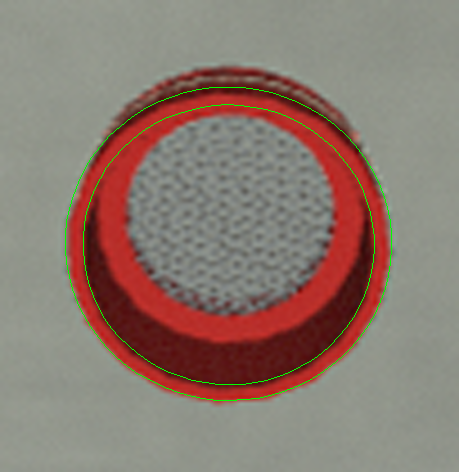

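View pics/w_r1.png

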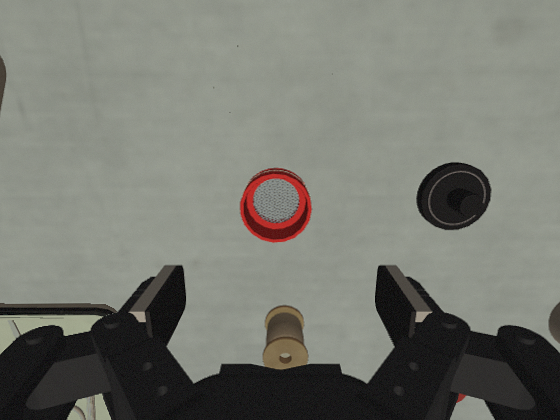

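```bash
python3 -m jog '[{"offset":[0.005,0.007,-0.08],"rot":[0,0,0],"jaw":1},{"offset":[0.005,0.007,-0.16],"rot":[0,0,0],"jaw":1},{"offset":[0.005,0.007,-0.22],"rot":[0,0,0],"jaw":1},{"offset":[0.005,0.007,-0.246],"rot":[0,0,0],"jaw":1},{"offset":[0.005,0.007,-0.246],"rot":[0,0,0],"jaw":1},{"offset":[0.005,0.007,-0.246],"rot":[0,0,0],"jaw":1},{"offset":[0.005,0.007,-0.246],"rot":[0,0,0],"jaw":1}]'
python3 -c "
from h import *
c=grab('wrist','w3.png');print(env.state()['position'])"
```

```text
t: 3.55
position: [0.5623, 0.087, 0.0819]
ee_rot: [-0.0, 1.0, -0.0, 0.002]
contact_force: [0.6, 0.1, 0.3]
grip_width: 0.0852
[0.56222426 0.08696297 0.08180155]
```

View pics/w3.png

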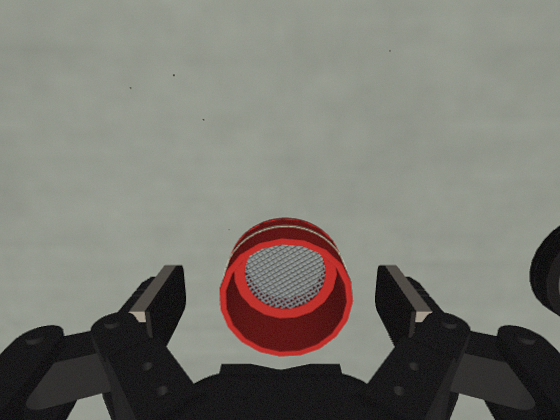

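```bash
python3 -m jog '[{"offset":[0,-0.004,-0.004],"rot":[0,0,0],"jaw":1},{"offset":[0,-0.004,-0.004],"rot":[0,0,0],"jaw":-1},{"offset":[0,-0.004,-0.004],"rot":[0,0,0],"jaw":-1},{"offset":[0,-0.004,-0.004],"rot":[0,0,0],"jaw":-1},{"offset":[0,-0.004,-0.004],"rot":[0,0,0],"jaw":-1},{"offset":[0,-0.004,-0.004],"rot":[0,0,0],"jaw":-1},{"offset":[0,-0.004,-0.004],"rot":[0,0,0],"jaw":-1}]'
python3 see.py red .034 .028 r2
```

```text
t: 4.3
position: [0.5613, 0.0848, 0.0787]
ee_rot: [0.0, 1.0, 0.0, 0.0]
contact_force: [-1.7, -1.0, 7.0]
grip_width: 0.0551
bbox 212 227 137 132
tcp [0.56130637 0.08480346 0.07874094] piece [0.56117216 0.08522161] res 0.00045911653808352465 rel [-0.00013422  0.00041815]
```

View pics/w_r2.png

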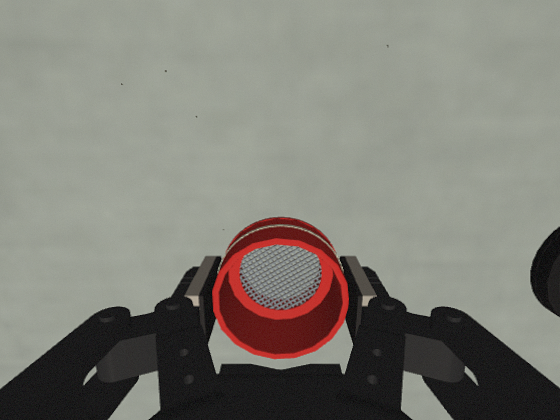

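View pics/wc_r2.png

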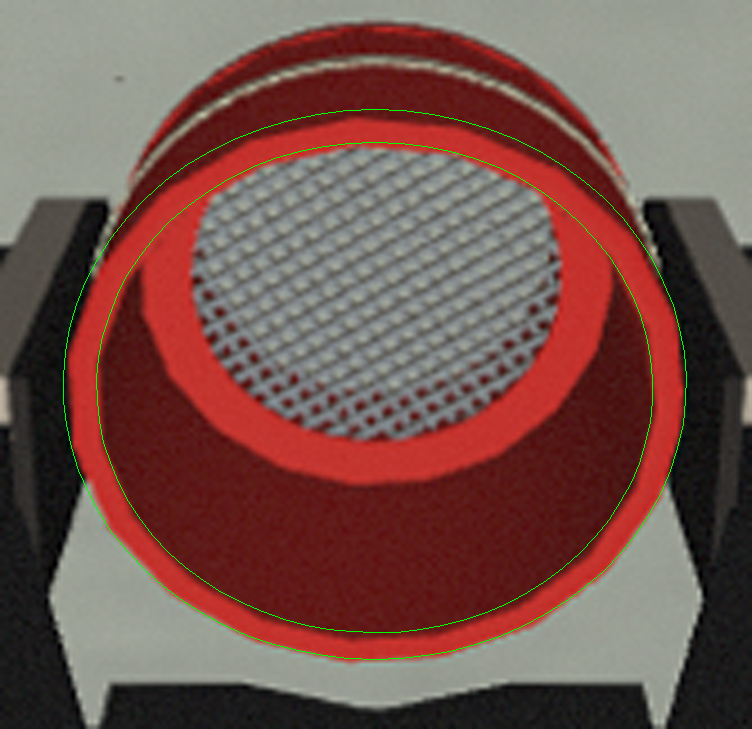

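```bash
python3 -m jog '[{"offset":[0,0,0.06],"rot":[0,0,0],"jaw":-1},{"offset":[0,0,0.14],"rot":[0,0,0],"jaw":-1},{"offset":[0,0,0.24],"rot":[0,0,0],"jaw":-1},{"offset":[0,0,0.24],"rot":[0,0,0],"jaw":-1},{"offset":[0,0,0.24],"rot":[0,0,0],"jaw":-1},{"offset":[0,0,0.24],"rot":[0,0,0],"jaw":-1}]'
python3 see.py red .1544 .028 r3
```

```text
t: 4.95
position: [0.5604, 0.0846, 0.1969]
ee_rot: [0.0, 1.0, -0.0, -0.001]
contact_force: [0.1, -0.3, -1.7]
grip_width: 0.0549
bbox 212 227 137 132
tcp [0.56021445 0.08458232 0.19635257] piece [0.56233764 0.08501728] res 0.0009769710220891674 rel [0.00212319 0.00043496]
```

View pics/wc_r3.png

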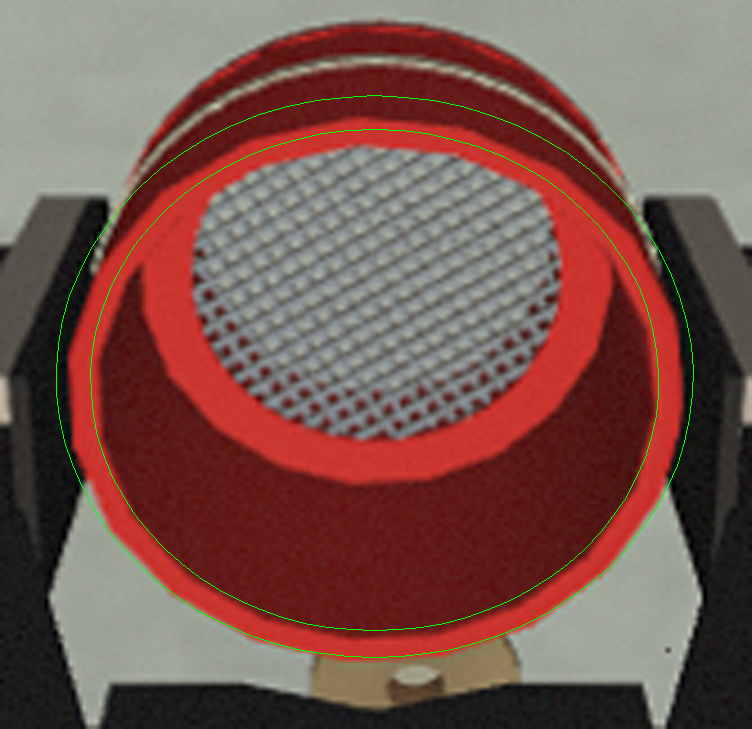

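```bash
python3 -m jog '[{"offset":[-0.245,-0.848,0.02],"rot":[0,0,0],"jaw":-1},{"offset":[-0.245,-0.848,0.02],"rot":[0,0,0],"jaw":-1},{"offset":[-0.245,-0.848,0.02],"rot":[0,0,0],"jaw":-1},{"offset":[-0.245,-0.848,0.02],"rot":[0,0,0],"jaw":-1},{"offset":[-0.245,-0.848,0.02],"rot":[0,0,0],"jaw":-1},{"offset":[-0.245,-0.848,0.02],"rot":[0,0,0],"jaw":-1},{"offset":[-0.245,-0.848,0.02],"rot":[0,0,0],"jaw":-1},{"offset":[-0.245,-0.848,0.02],"rot":[0,0,0],"jaw":-1},{"offset":[-0.245,-0.848,0.02],"rot":[0,0,0],"jaw":-1},{"offset":[-0.245,-0.848,0.02],"rot":[0,0,0],"jaw":-1}]'
python3 -m jog '[{"offset":[0,0,0],"rot":[0,0,0],"jaw":-1},{"offset":[0,0,0],"rot":[0,0,0],"jaw":-1},{"offset":[0,0,0],"rot":[0,0,0],"jaw":-1},{"offset":[0,0,0],"rot":[0,0,0],"jaw":-1},{"offset":[0,0,0],"rot":[0,0,0],"jaw":-1}]'
python3 -c "
from h import *
c=grab('wrist','w5.png');print(env.state())"
```

```text
t: 6.0
position: [0.4341, -0.346, 0.2062]
ee_rot: [0.001, 1.0, -0.005, -0.002]
contact_force: [-0.1, 0.3, 0.1]
grip_width: 0.0547
t: 6.5
position: [0.4389, -0.3384, 0.2079]
ee_rot: [-0.0, 1.0, 0.001, 0.0]
contact_force: [-0.5, 0.2, -0.3]
grip_width: 0.055
{'t': 6.55, 'joint_positions': array([ 0.76771938,  0.30859036, -0.20386946,  1.69450409,  0.06745244,
        1.14526878, -1.02429117]), 'joint_vel': array([ 5.05211162e-03, -4.92476087e-06,  4.72024976e-04, -2.90884202e-03,
        1.70201363e-03,  5.26822504e-04, -3.06059833e-05]), 'tau': array([-1.15534170e-01, -5.49401522e+01, -1.92389153e+00, -3.45774472e+01,
        4.13660804e-03,  1.89121296e-03, -3.58929115e-03]), 'position': array([ 0.43882865, -0.33859697,  0.20793577]), 'ee_rot': array([-1.75805783e-05,  9.99999834e-01,  5.72862576e-04,  6.49345366e-05]), 'contact_force': array([ 0.04915372, -0.23203979, -0.06232885]), 'ft_torque': array([ 0.02773112, -0.02017197,  0.00348259]), 'grip_width': 0.05490922378282667}
```

View pics/w5.png

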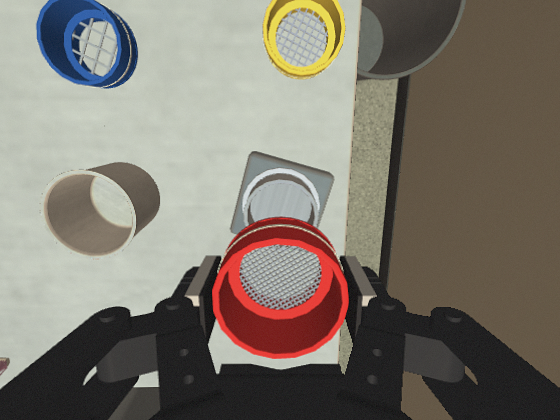

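```bash
python3 -m jog '[{"offset":[0,-0.001,-0.06],"rot":[0,0,0],"jaw":-1},{"offset":[0,-0.001,-0.11],"rot":[0,0,0],"jaw":-1},{"offset":[0,-0.001,-0.14],"rot":[0,0,0],"jaw":-1},{"offset":[0,-0.001,-0.15],"rot":[0,0,0],"jaw":-1},{"offset":[0,-0.001,-0.155],"rot":[0,0,0],"jaw":-1},{"offset":[0,-0.001,-0.16],"rot":[0,0,0],"jaw":-1},{"offset":[0,-0.001,-0.164],"rot":[0,0,0],"jaw":-1},{"offset":[0,-0.001,-0.168],"rot":[0,0,0],"jaw":-1},{"offset":[0,-0.001,-0.168],"rot":[0,0,0],"jaw":-1},{"offset":[0,-0.001,-0.168],"rot":[0,0,0],"jaw":-1}]'
python3 -c "
from h import *
c=grab('wrist','w6.png');print(env.state()['position'],env.state()['contact_force'])"
```

```text
t: 7.55
position: [0.4386, -0.3397, 0.1241]
ee_rot: [0.0, 1.0, 0.0, 0.0]
contact_force: [0.0, 0.6, -0.5]
grip_width: 0.0549
[ 0.43860648 -0.33973202  0.12411634] [ 0.68331677 -0.17573819 -0.18971199]
```

View pics/w6.png

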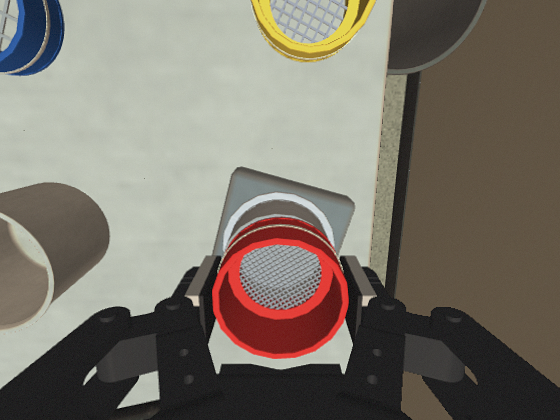

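```bash
python3 -m jog '[{"offset":[0,0.001,-0.004],"rot":[0,0,0],"jaw":-1},{"offset":[0,0.001,-0.007],"rot":[0,0,0],"jaw":-1},{"offset":[0,0.001,-0.007],"rot":[0,0,0],"jaw":-1},{"offset":[0,0.001,-0.007],"rot":[0,0,0],"jaw":-1}]'
python3 -m jog '[{"offset":[0,0,0],"rot":[0,0,0],"jaw":1},{"offset":[0,0,0],"rot":[0,0,0],"jaw":1},{"offset":[0,0,0],"rot":[0,0,0],"jaw":1},{"offset":[0,0,0],"rot":[0,0,0],"jaw":1},{"offset":[0,0,0.08],"rot":[0,0,0],"jaw":1},{"offset":[0,0,0.16],"rot":[0,0,0],"jaw":1},{"offset":[0,0,0.24],"rot":[0,0,0],"jaw":1},{"offset":[0,0,0.24],"rot":[0,0,0],"jaw":1},{"offset":[0,0,0.24],"rot":[0,0,0],"jaw":1},{"offset":[0,0,0.24],"rot":[0,0,0],"jaw":1}]'
python3 -m jog '[{"offset":[0,0,0],"rot":[0,0,0],"jaw":1},{"offset":[0,0,0],"rot":[0,0,0],"jaw":1}]'
python3 see.py red .076 .028 r4
```

```text
t: 8.0
position: [0.4386, -0.3391, 0.1207]
ee_rot: [0.0, 1.0, 0.0, 0.0]
contact_force: [-2.1, 1.1, 4.2]
grip_width: 0.0551
t: 9.0
position: [0.438, -0.3389, 0.2392]
ee_rot: [-0.001, 1.0, -0.0, -0.001]
contact_force: [-0.3, 0.2, 0.5]
grip_width: 0.0853
t: 9.2
position: [0.4381, -0.3389, 0.2392]
ee_rot: [-0.001, 1.0, 0.0, -0.001]
contact_force: [0.0, -0.0, -0.3]
grip_width: 0.0853
bbox 245 171 73 76
tcp [ 0.43824038 -0.33895628  0.23936651] piece [ 0.43875091 -0.33842541] res 0.0005601534091868865 rel [0.00051053 0.00053087]
```

View pics/wc_r4.png

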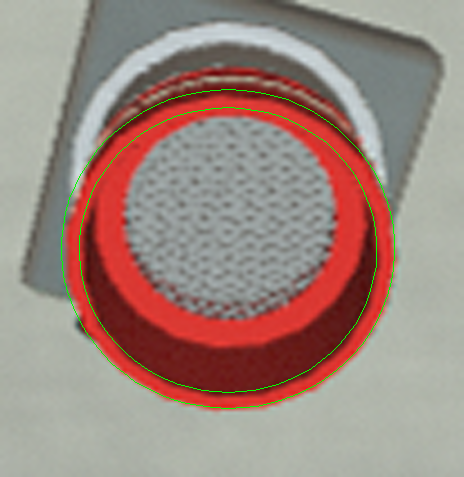

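View pics/w_r4.png

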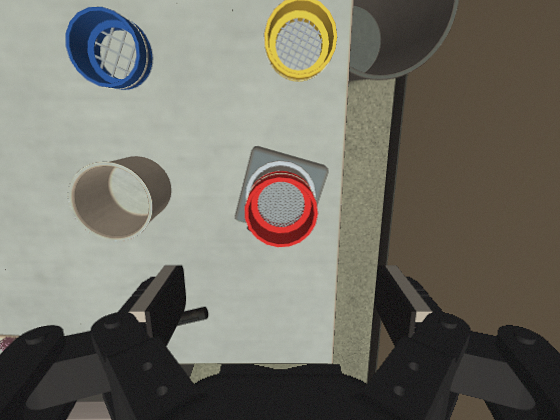

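Red is seated: its rim overlay fits at z=0.076 and the centre is within 0.3 mm of the pan's. Yellow is next.

```bash
python3 -m jog '[{"offset":[0.252,-0.026,-0.04],"rot":[0,0,0],"jaw":1},{"offset":[0.252,-0.026,-0.04],"rot":[0,0,0],"jaw":1},{"offset":[0.252,-0.026,-0.07],"rot":[0,0,0],"jaw":1},{"offset":[0.252,-0.026,-0.07],"rot":[0,0,0],"jaw":1},{"offset":[0.252,-0.026,-0.07],"rot":[0,0,0],"jaw":1},{"offset":[0.252,-0.026,-0.07],"rot":[0,0,0],"jaw":1},{"offset":[0.252,-0.026,-0.07],"rot":[0,0,0],"jaw":1},{"offset":[0.252,-0.026,-0.07],"rot":[0,0,0],"jaw":1}]'
python3 see.py yel .034 .028 y1
```

```text
t: 10.05
position: [0.564, -0.3528, 0.2067]
ee_rot: [0.001, 1.0, -0.001, 0.001]
contact_force: [0.3, -0.3, -0.4]
grip_width: 0.0852
bbox 247 171 70 71
tcp [ 0.56405853 -0.35269182  0.20651507] piece [ 0.56564652 -0.35325487] res 0.00044717219729029437 rel [ 0.001588   -0.00056305]
```

View pics/wc_y1.png

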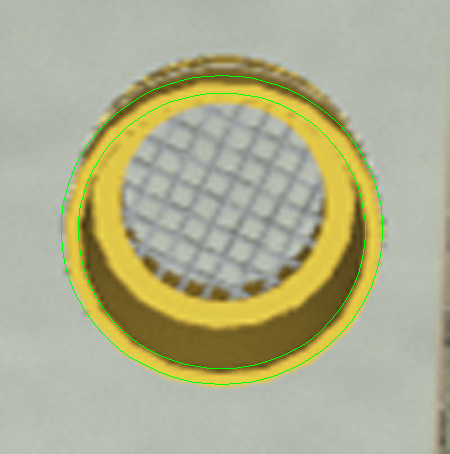

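```bash
python3 -m jog '[{"offset":[0.003,-0.002,-0.08],"rot":[0,0,0],"jaw":1},{"offset":[0.003,-0.002,-0.16],"rot":[0,0,0],"jaw":1},{"offset":[0.003,-0.002,-0.23],"rot":[0,0,0],"jaw":1},{"offset":[0.003,-0.002,-0.255],"rot":[0,0,0],"jaw":1},{"offset":[0.003,-0.002,-0.255],"rot":[0,0,0],"jaw":1},{"offset":[0.003,-0.002,-0.255],"rot":[0,0,0],"jaw":1},{"offset":[0.003,-0.002,-0.255],"rot":[0,0,0],"jaw":1},{"offset":[0.003,-0.002,-0.255],"rot":[0,0,0],"jaw":1}]'
python3 see.py yel .034 .028 y2
```

```text
t: 10.9
position: [0.567, -0.3537, 0.0801]
ee_rot: [0.001, 1.0, -0.0, 0.001]
contact_force: [0.4, -0.5, -1.4]
grip_width: 0.0856
bbox 213 230 135 130
tcp [ 0.5668062  -0.35361855  0.07968356] piece [ 0.56538037 -0.35362038] res 0.0006017724920014747 rel [-1.42583391e-03 -1.83179365e-06]
```

View pics/w_y2.png

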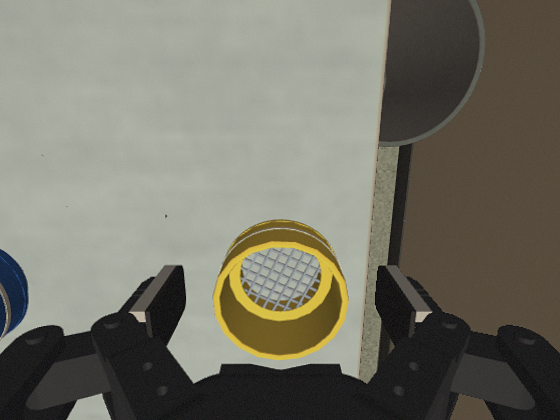

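```bash
python3 -m jog '[{"offset":[-0.002,0,-0.002],"rot":[0,0,0],"jaw":-1},{"offset":[-0.002,0,-0.002],"rot":[0,0,0],"jaw":-1},{"offset":[-0.002,0,-0.002],"rot":[0,0,0],"jaw":-1},{"offset":[-0.002,0,-0.002],"rot":[0,0,0],"jaw":-1},{"offset":[-0.002,0,-0.002],"rot":[0,0,0],"jaw":-1},{"offset":[-0.002,0,-0.002],"rot":[0,0,0],"jaw":-1},{"offset":[-0.002,0,-0.002],"rot":[0,0,0],"jaw":-1}]'
python3 see.py yel .034 .028 y3
python3 -m jog '[{"offset":[0,0,0.06],"rot":[0,0,0],"jaw":-1},{"offset":[0,0,0.14],"rot":[0,0,0],"jaw":-1},{"offset":[0,0,0.24],"rot":[0,0,0],"jaw":-1},{"offset":[0,0,0.26],"rot":[0,0,0],"jaw":-1},{"offset":[0,0,0.26],"rot":[0,0,0],"jaw":-1},{"offset":[0,0,0.26],"rot":[0,0,0],"jaw":-1},{"offset":[0,0,0.26],"rot":[0,0,0],"jaw":-1}]'
python3 see.py yel .164 .028 y4
```

```text
t: 11.65
position: [0.5653, -0.3534, 0.0776]
ee_rot: [0.0, 1.0, 0.0, 0.0]
contact_force: [-1.7, 0.4, 6.0]
grip_width: 0.0546
bbox 211 226 139 134
tcp [ 0.56532903 -0.35336055  0.07763498] piece [ 0.56579923 -0.35294644] res 0.00041607839937464475 rel [0.0004702  0.00041412]
t: 12.4
position: [0.564, -0.3527, 0.2042]
ee_rot: [-0.001, 1.0, 0.0, -0.002]
contact_force: [0.2, 0.4, -1.6]
grip_width: 0.0545
bbox 211 226 139 133
tcp [ 0.5641343  -0.35272042  0.20432791] piece [ 0.56766254 -0.35214565] res 0.0013084883736225253 rel [0.00352824 0.00057477]
```

View pics/w_y4.png

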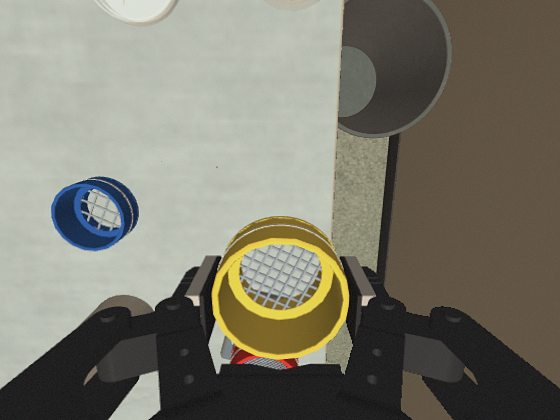

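```bash
python3 -m jog '[{"offset":[-0.254,0.029,0],"rot":[0,0,0],"jaw":-1},{"offset":[-0.254,0.029,0],"rot":[0,0,0],"jaw":-1},{"offset":[-0.254,0.029,0],"rot":[0,0,0],"jaw":-1},{"offset":[-0.254,0.029,0],"rot":[0,0,0],"jaw":-1},{"offset":[-0.254,0.029,0],"rot":[0,0,0],"jaw":-1},{"offset":[-0.254,0.029,-0.06],"rot":[0,0,0],"jaw":-1},{"offset":[-0.254,0.029,-0.08],"rot":[0,0,0],"jaw":-1},{"offset":[-0.254,0.029,-0.08],"rot":[0,0,0],"jaw":-1},{"offset":[-0.254,0.029,-0.08],"rot":[0,0,0],"jaw":-1},{"offset":[-0.254,0.029,-0.08],"rot":[0,0,0],"jaw":-1}]'
python3 -m jog '[{"offset":[0,0,0],"rot":[0,0,0],"jaw":-1},{"offset":[0,0,0],"rot":[0,0,0],"jaw":-1},{"offset":[0,0,0],"rot":[0,0,0],"jaw":-1}]'
```

```text
t: 13.45
position: [0.4389, -0.3388, 0.1678]
ee_rot: [0.0, 1.0, 0.0, 0.001]
contact_force: [0.1, -0.0, -0.3]
grip_width: 0.0551
t: 13.75
position: [0.4382, -0.3388, 0.1673]
ee_rot: [0.0, 1.0, -0.0, 0.0]
contact_force: [0.5, 0.3, -0.5]
grip_width: 0.0543
```

```bash
python3 -m jog '[{"offset":[0,0,-0.014],"rot":[0,0,0],"jaw":-1},{"offset":[0,0,-0.021],"rot":[0,0,0],"jaw":-1},{"offset":[0,0,-0.027],"rot":[0,0,0],"jaw":-1},{"offset":[0,0,-0.033],"rot":[0,0,0],"jaw":-1},{"offset":[0,0,-0.037],"rot":[0,0,0],"jaw":-1},{"offset":[0,0,-0.037],"rot":[0,0,0],"jaw":-1},{"offset":[0,0,-0.037],"rot":[0,0,0],"jaw":-1}]'
python3 -c "
from h import *
c=grab('wrist','w7.png')"
```

```text
t: 14.45
position: [0.4381, -0.3387, 0.1484]
ee_rot: [-0.0, 1.0, 0.0, 0.0]
contact_force: [-0.8, -0.1, 0.9]
grip_width: 0.0546
```

View pics/w7.png

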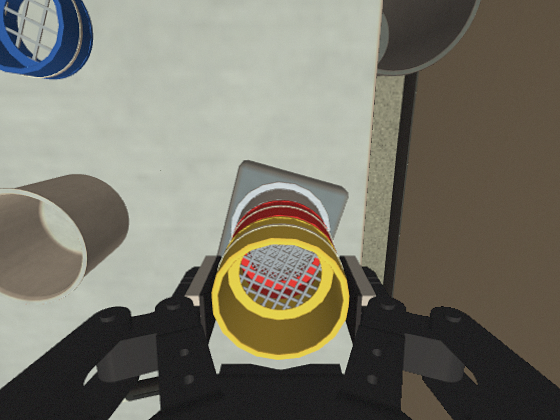

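```bash
python3 -m jog '[{"offset":[0,0,-0.003],"rot":[0,0,0],"jaw":-1},{"offset":[0,0,-0.006],"rot":[0,0,0],"jaw":-1},{"offset":[0,0,-0.006],"rot":[0,0,0],"jaw":-1},{"offset":[0,0,-0.006],"rot":[0,0,0],"jaw":-1}]'
python3 -m jog '[{"offset":[0,0,0],"rot":[0,0,0],"jaw":1},{"offset":[0,0,0],"rot":[0,0,0],"jaw":1},{"offset":[0,0,0],"rot":[0,0,0],"jaw":1},{"offset":[0,0,0],"rot":[0,0,0],"jaw":1},{"offset":[0,0,0.08],"rot":[0,0,0],"jaw":1},{"offset":[0,0,0.16],"rot":[0,0,0],"jaw":1},{"offset":[0,0,0.24],"rot":[0,0,0],"jaw":1},{"offset":[0,0,0.24],"rot":[0,0,0],"jaw":1},{"offset":[0,0,0.24],"rot":[0,0,0],"jaw":1},{"offset":[0,0,0.24],"rot":[0,0,0],"jaw":1}]'
python3 -m jog '[{"offset":[0,0,0],"rot":[0,0,0],"jaw":1},{"offset":[0,0,0],"rot":[0,0,0],"jaw":1}]'
python3 see.py yel .102 .028 y5
```

```text
t: 14.9
position: [0.4381, -0.3388, 0.1456]
ee_rot: [0.0, 1.0, -0.0, 0.0]
contact_force: [0.2, 0.1, 2.6]
grip_width: 0.0548
t: 15.9
position: [0.4375, -0.3384, 0.2642]
ee_rot: [-0.001, 1.0, 0.0, -0.001]
contact_force: [-0.3, 0.1, -1.0]
grip_width: 0.0855
t: 16.1
position: [0.4377, -0.3384, 0.2641]
ee_rot: [-0.001, 1.0, 0.0, -0.001]
contact_force: [-0.4, 0.4, -0.7]
grip_width: 0.0852
bbox 245 171 73 76
tcp [ 0.43773236 -0.33845589  0.2643711 ] piece [ 0.43903895 -0.3381697 ] res 0.0006018253123578725 rel [0.00130659 0.00028619]
```

View pics/wc_y5.png

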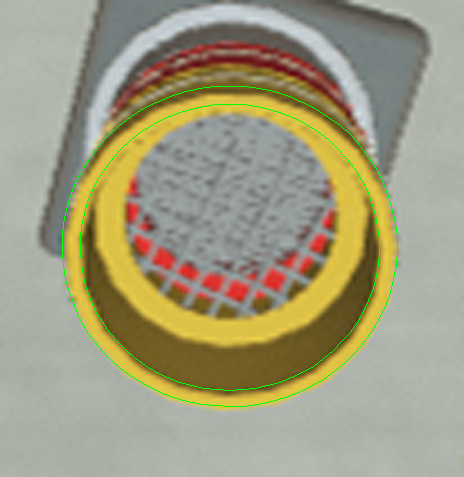

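View pics/w_y5.png

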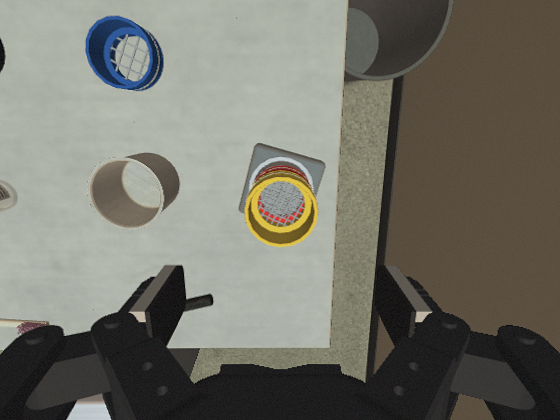

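Yellow is seated, with rim height and centre consistent. Now blue.

```bash
python3 -m jog '[{"offset":[0.24,0.277,0],"rot":[0,0,0],"jaw":1},{"offset":[0.24,0.277,0],"rot":[0,0,0],"jaw":1},{"offset":[0.24,0.277,-0.05],"rot":[0,0,0],"jaw":1},{"offset":[0.24,0.277,-0.116],"rot":[0,0,0],"jaw":1},{"offset":[0.24,0.277,-0.116],"rot":[0,0,0],"jaw":1},{"offset":[0.24,0.277,-0.116],"rot":[0,0,0],"jaw":1},{"offset":[0.24,0.277,-0.116],"rot":[0,0,0],"jaw":1},{"offset":[0.24,0.277,-0.116],"rot":[0,0,0],"jaw":1},{"offset":[0.24,0.277,-0.116],"rot":[0,0,0],"jaw":1}]'
python3 see.py blue .034 .028 b1
```

```text
t: 17.05
position: [0.5579, -0.2018, 0.2086]
ee_rot: [0.001, 1.0, -0.001, 0.001]
contact_force: [-0.1, 0.4, 0.2]
grip_width: 0.0858
bbox 247 173 69 70
tcp [ 0.55789745 -0.20145782  0.20846695] piece [ 0.55827511 -0.20217205] res 0.0008749191018826118 rel [ 0.00037765 -0.00071423]
```

View pics/wc_b1.png

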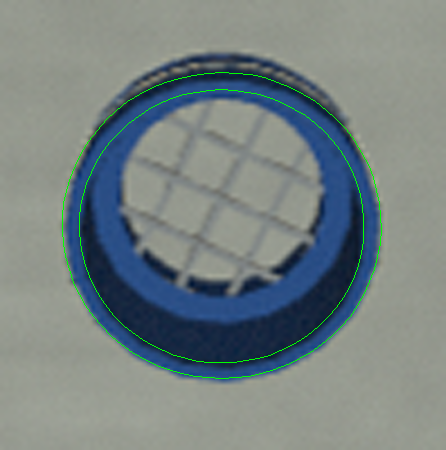

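```bash
python3 -m jog '[{"offset":[0,-0.001,-0.08],"rot":[0,0,0],"jaw":1},{"offset":[0,-0.001,-0.16],"rot":[0,0,0],"jaw":1},{"offset":[0,-0.001,-0.23],"rot":[0,0,0],"jaw":1},{"offset":[0,-0.001,-0.259],"rot":[0,0,0],"jaw":1},{"offset":[0,-0.001,-0.259],"rot":[0,0,0],"jaw":1},{"offset":[0,-0.001,-0.259],"rot":[0,0,0],"jaw":1},{"offset":[0,-0.001,-0.259],"rot":[0,0,0],"jaw":1},{"offset":[0,-0.001,-0.259],"rot":[0,0,0],"jaw":1}]'
python3 see.py blue .034 .028 b2
```

```text
t: 17.9
position: [0.5591, -0.201, 0.0798]
ee_rot: [0.001, 1.0, -0.0, 0.002]
contact_force: [0.8, 0.1, -0.1]
grip_width: 0.0853
bbox 217 229 135 131
tcp [ 0.5588846  -0.20095429  0.07950359] piece [ 0.55799978 -0.20248206] res 0.0009198997963192623 rel [-0.00088482 -0.00152776]
```

View pics/w_b2.png

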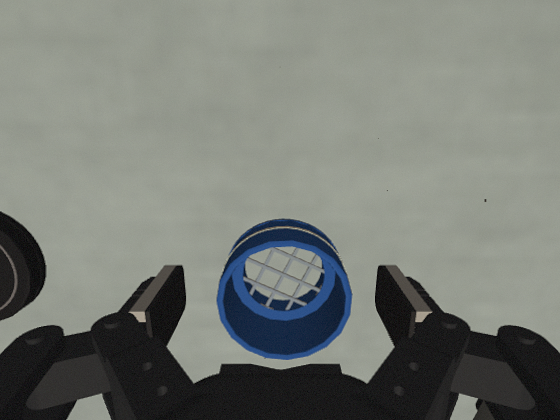

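```bash
python3 -m jog '[{"offset":[-0.002,-0.003,-0.002],"rot":[0,0,0],"jaw":1},{"offset":[-0.002,-0.003,-0.002],"rot":[0,0,0],"jaw":-1},{"offset":[-0.002,-0.003,-0.002],"rot":[0,0,0],"jaw":-1},{"offset":[-0.002,-0.003,-0.002],"rot":[0,0,0],"jaw":-1},{"offset":[-0.002,-0.003,-0.002],"rot":[0,0,0],"jaw":-1},{"offset":[-0.002,-0.003,-0.002],"rot":[0,0,0],"jaw":-1},{"offset":[-0.002,-0.003,-0.002],"rot":[0,0,0],"jaw":-1},{"offset":[-0.002,-0.003,-0.002],"rot":[0,0,0],"jaw":-1}]'
python3 see.py blue .034 .028 b3
python3 -m jog '[{"offset":[0,0,0.06],"rot":[0,0,0],"jaw":-1},{"offset":[0,0,0.14],"rot":[0,0,0],"jaw":-1},{"offset":[0,0,0.24],"rot":[0,0,0],"jaw":-1},{"offset":[0,0,0.32],"rot":[0,0,0],"jaw":-1},{"offset":[0,0,0.32],"rot":[0,0,0],"jaw":-1},{"offset":[0,0,0.32],"rot":[0,0,0],"jaw":-1},{"offset":[0,0,0.32],"rot":[0,0,0],"jaw":-1}]'
python3 see.py blue .194 .028 b4
```

```text
t: 18.75
position: [0.5573, -0.2023, 0.0774]
ee_rot: [0.0, 1.0, -0.0, 0.0]
contact_force: [-0.8, -0.1, 5.5]
grip_width: 0.0545
bbox 212 226 138 133
tcp [ 0.55736824 -0.20228131  0.0774528 ] piece [ 0.55839588 -0.20186231] res 0.0003252128091518827 rel [0.00102763 0.00041901]
t: 19.5
position: [0.5563, -0.202, 0.2353]
ee_rot: [-0.0, 1.0, 0.0, -0.001]
contact_force: [-0.3, 0.3, -1.6]
grip_width: 0.0545
bbox 212 226 138 133
tcp [ 0.55619638 -0.20196923  0.23496651] piece [ 0.55924894 -0.2015821 ] res 0.000981336570275687 rel [0.00305256 0.00038713]
```

View pics/wc_b3.png

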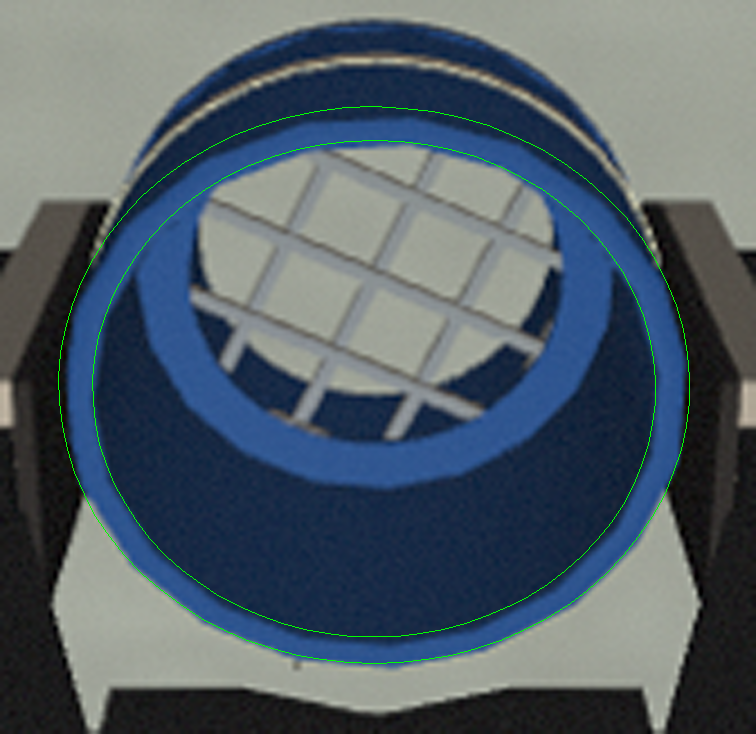

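View pics/w_b4.png

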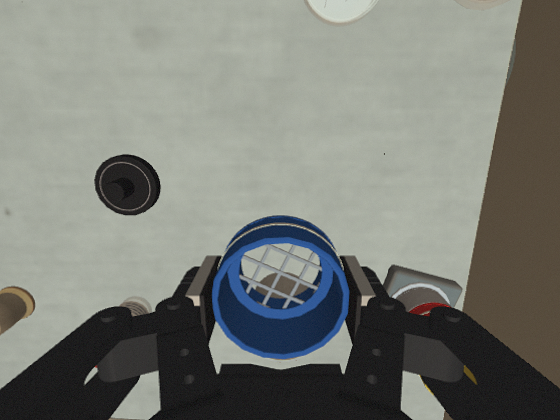

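```bash
python3 -m jog '[{"offset":[-0.238,-0.273,0],"rot":[0,0,0],"jaw":-1},{"offset":[-0.238,-0.273,0],"rot":[0,0,0],"jaw":-1},{"offset":[-0.238,-0.273,0],"rot":[0,0,0],"jaw":-1},{"offset":[-0.238,-0.273,0],"rot":[0,0,0],"jaw":-1},{"offset":[-0.238,-0.273,0],"rot":[0,0,0],"jaw":-1},{"offset":[-0.238,-0.273,-0.04],"rot":[0,0,0],"jaw":-1},{"offset":[-0.238,-0.273,-0.08],"rot":[0,0,0],"jaw":-1},{"offset":[-0.238,-0.273,-0.087],"rot":[0,0,0],"jaw":-1},{"offset":[-0.238,-0.273,-0.087],"rot":[0,0,0],"jaw":-1},{"offset":[-0.238,-0.273,-0.087],"rot":[0,0,0],"jaw":-1}]'
python3 -m jog '[{"offset":[0,0,0],"rot":[0,0,0],"jaw":-1},{"offset":[0,0,0],"rot":[0,0,0],"jaw":-1},{"offset":[0,0,0],"rot":[0,0,0],"jaw":-1}]'
```

```text
t: 20.55
position: [0.4385, -0.3385, 0.1938]
ee_rot: [-0.0, 1.0, 0.0, 0.0]
contact_force: [0.7, -0.3, -0.5]
grip_width: 0.0541
t: 20.85
position: [0.4383, -0.3388, 0.1939]
ee_rot: [0.0, 1.0, 0.0, 0.0]
contact_force: [0.2, -0.4, -0.6]
grip_width: 0.0547
```

Down .0225 in total (-0.045); I'll stop at -0.039 first.

```bash
python3 -m jog '[{"offset":[0,0,-0.014],"rot":[0,0,0],"jaw":-1},{"offset":[0,0,-0.022],"rot":[0,0,0],"jaw":-1},{"offset":[0,0,-0.028],"rot":[0,0,0],"jaw":-1},{"offset":[0,0,-0.034],"rot":[0,0,0],"jaw":-1},{"offset":[0,0,-0.039],"rot":[0,0,0],"jaw":-1},{"offset":[0,0,-0.039],"rot":[0,0,0],"jaw":-1},{"offset":[0,0,-0.039],"rot":[0,0,0],"jaw":-1}]'
python3 -c "
from h import *
c=grab('wrist','w8.png')"
```

```text
t: 21.55
position: [0.438, -0.3387, 0.1739]
ee_rot: [-0.0, 1.0, 0.0, 0.0]
contact_force: [0.3, 0.0, 0.4]
grip_width: 0.0542
```

View pics/w8.png

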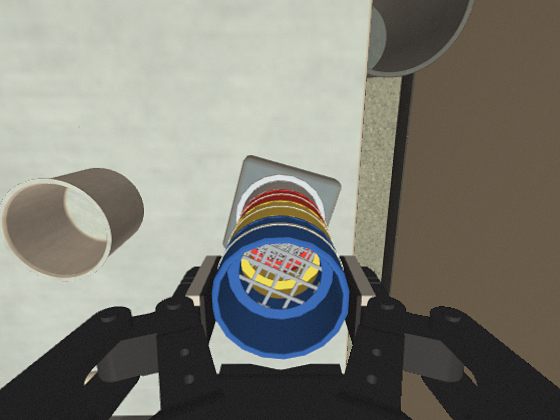

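```bash
python3 -m jog '[{"offset":[0,0,-0.003],"rot":[0,0,0],"jaw":-1},{"offset":[0,0,-0.006],"rot":[0,0,0],"jaw":-1},{"offset":[0,0,-0.006],"rot":[0,0,0],"jaw":-1},{"offset":[0,0,-0.006],"rot":[0,0,0],"jaw":-1}]'
python3 -m jog '[{"offset":[0,0,0],"rot":[0,0,0],"jaw":1},{"offset":[0,0,0],"rot":[0,0,0],"jaw":1},{"offset":[0,0,0],"rot":[0,0,0],"jaw":1},{"offset":[0,0,0],"rot":[0,0,0],"jaw":1},{"offset":[0,0,0.08],"rot":[0,0,0],"jaw":1},{"offset":[0,0,0.16],"rot":[0,0,0],"jaw":1},{"offset":[0,0,0.24],"rot":[0,0,0],"jaw":1},{"offset":[0,0,0.24],"rot":[0,0,0],"jaw":1},{"offset":[0,0,0.24],"rot":[0,0,0],"jaw":1},{"offset":[0,0,0.24],"rot":[0,0,0],"jaw":1}]'
python3 -m jog '[{"offset":[0,0,0],"rot":[0,0,0],"jaw":1},{"offset":[0,0,0],"rot":[0,0,0],"jaw":1}]'
python3 see.py blue .128 .028 b5
```

```text
t: 22.0
position: [0.4382, -0.3388, 0.1714]
ee_rot: [0.0, 1.0, 0.0, 0.0]
contact_force: [-1.2, 0.6, 4.6]
grip_width: 0.0546
t: 23.0
position: [0.4376, -0.3384, 0.2896]
ee_rot: [-0.001, 1.0, 0.0, -0.001]
contact_force: [-0.3, 0.1, 0.0]
grip_width: 0.0855
t: 23.2
position: [0.4377, -0.3384, 0.2896]
ee_rot: [-0.001, 1.0, 0.0, -0.001]
contact_force: [0.1, 0.2, -0.1]
grip_width: 0.0854
bbox 245 174 73 73
tcp [ 0.43776907 -0.33850359  0.28989838] piece [ 0.43958385 -0.33826675] res 0.0009036837276068591 rel [0.00181478 0.00023684]
```

View pics/wc_b5.png

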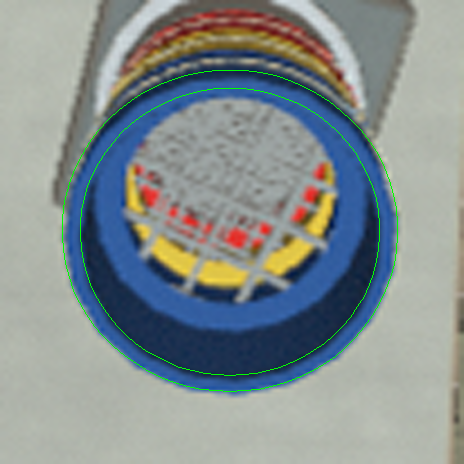

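Blue is seated. Now the lid.

```bash
python3 -m jog '[{"offset":[0.254,0.557,-0.06],"rot":[0,0,0],"jaw":1},{"offset":[0.254,0.557,-0.06],"rot":[0,0,0],"jaw":1},{"offset":[0.254,0.557,-0.06],"rot":[0,0,0],"jaw":1},{"offset":[0.254,0.557,-0.06],"rot":[0,0,0],"jaw":1},{"offset":[0.254,0.557,-0.1],"rot":[0,0,0],"jaw":1},{"offset":[0.254,0.557,-0.15],"rot":[0,0,0],"jaw":1},{"offset":[0.254,0.557,-0.19],"rot":[0,0,0],"jaw":1},{"offset":[0.254,0.557,-0.19],"rot":[0,0,0],"jaw":1},{"offset":[0.254,0.557,-0.19],"rot":[0,0,0],"jaw":1},{"offset":[0.254,0.557,-0.19],"rot":[0,0,0],"jaw":1}]'
python3 -m jog '[{"offset":[0,0,0],"rot":[0,0,0],"jaw":1},{"offset":[0,0,0],"rot":[0,0,0],"jaw":1}]'
python3 - <<'E'
from meas import *
c=grab("wrist","wl1.png"); s=env.state(); print(s["position"])
x,y=proj(c,[.565,-.06,.02]).astype(int); print(x,y)
draw(c,"wl1c.png",[],(x-60,y-60,x+60,y+60),5)
E
```

```text
t: 24.25
position: [0.5654, -0.0619, 0.1971]
ee_rot: [0.0, 1.0, -0.001, 0.001]
contact_force: [-0.6, -0.7, 0.2]
grip_width: 0.0855
t: 24.45
position: [0.5653, -0.0614, 0.1971]
ee_rot: [0.0, 1.0, -0.001, 0.001]
contact_force: [0.5, -0.4, -0.3]
grip_width: 0.0855
[ 0.56526471 -0.06115653  0.1968819 ]
278 208
```

View pics/wl1c.png

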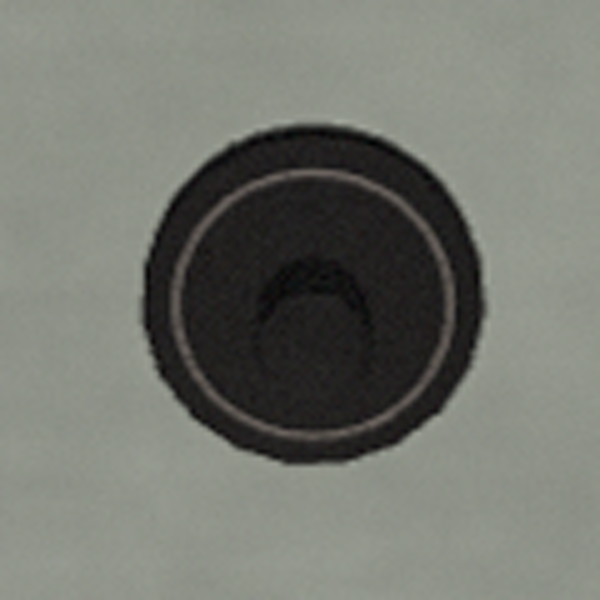

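```bash
cat > lid.py <<'E'
import sys
from meas import *
z,tag=float(sys.argv[1]),sys.argv[2]; gu=[float(a) for a in sys.argv[3:5]]
c=grab("wrist","wl_%s.png"%tag); s=env.state()
m=cv2.inRange(cv2.cvtColor(c["img"],cv2.COLOR_BGR2GRAY),0,75)
h=blob(m,gu,60)[:,0,:].astype(float); y0,y1=h[:,1].min(),h[:,1].max(); k=h[h[:,1]>.5*(y0+y1)]
P=np.array([onplane(c,u,v,z)[:2] for u,v in k]); p=circR(P,.028)
print("tcp",s["position"],"lid",p,"res",np.abs(np.hypot(*(P-p).T)-.028).max(),"rel",p-s["position"][:2])
x,y=int(gu[0]),int(gu[1]); draw(c,"wlc_%s.png"%tag,[(*p,z,.028),(*p,z+.022,.009)],(x-70,max(y-70,0),x+70,min(y+70,420)),5)
E
python3 lid.py .018 1 280 208
```

```text
tcp [ 0.56519791 -0.06090105  0.19666686] lid [ 0.56557119 -0.06115529] res 0.0008161671517666926 rel [ 0.00037329 -0.00025424]
```

View pics/wlc_1.png

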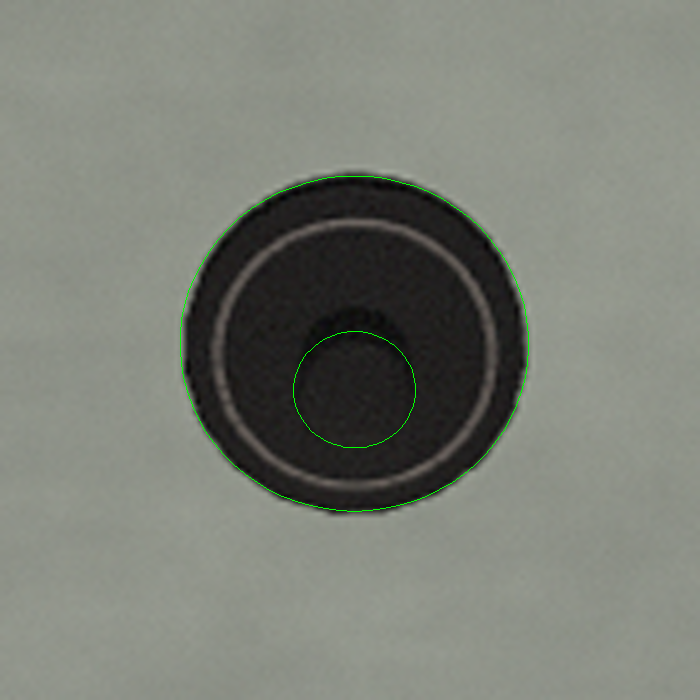

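```bash
python3 -m jog '[{"offset":[0,0,-0.08],"rot":[0,0,0],"jaw":1},{"offset":[0,0,-0.14],"rot":[0,0,0],"jaw":1},{"offset":[0,0,-0.18],"rot":[0,0,0],"jaw":1},{"offset":[0,0,-0.203],"rot":[0,0,0],"jaw":1},{"offset":[0,0,-0.203],"rot":[0,0,0],"jaw":1},{"offset":[0,0,-0.203],"rot":[0,0,0],"jaw":1},{"offset":[0,0,-0.203],"rot":[0,0,0],"jaw":1}]'
python3 lid.py .018 2 280 290
```

```text
t: 25.25
position: [0.566, -0.0602, 0.0959]
ee_rot: [0.0, 1.0, -0.0, 0.001]
contact_force: [0.2, -0.2, 0.6]
grip_width: 0.0853
tcp [ 0.56590197 -0.06016737  0.0958142 ] lid [ 0.56553137 -0.06128856] res 0.0007298082757243897 rel [-0.0003706  -0.00112119]
```

View pics/wl_2.png

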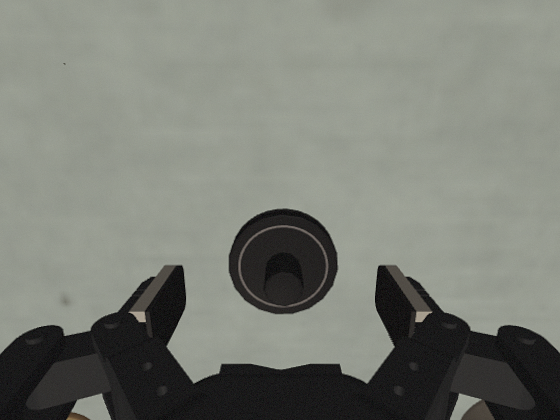

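```bash
python3 -m jog '[{"offset":[-0.001,-0.003,0],"rot":[0,0,0],"jaw":1},{"offset":[-0.001,-0.003,0],"rot":[0,0,0],"jaw":-1},{"offset":[-0.001,-0.003,0],"rot":[0,0,0],"jaw":-1},{"offset":[-0.001,-0.003,0],"rot":[0,0,0],"jaw":-1},{"offset":[-0.001,-0.003,0],"rot":[0,0,0],"jaw":-1},{"offset":[-0.001,-0.003,0],"rot":[0,0,0],"jaw":-1},{"offset":[-0.001,-0.003,0],"rot":[0,0,0],"jaw":-1},{"offset":[-0.001,-0.003,0],"rot":[0,0,0],"jaw":-1},{"offset":[-0.001,-0.003,0],"rot":[0,0,0],"jaw":-1},{"offset":[-0.001,-0.003,0],"rot":[0,0,0],"jaw":-1}]'
python3 lid.py .018 3 280 260
```

```text
t: 26.3
position: [0.5647, -0.0616, 0.0946]
ee_rot: [-0.0, 1.0, 0.0, 0.0]
contact_force: [0.1, 1.1, 4.0]
grip_width: 0.0155
tcp [ 0.56470744 -0.06157784  0.09458151] lid [ 0.5607581  -0.06114719] res 0.000851819340537182 rel [-0.00394935  0.00043065]
```

View pics/wl_3.png

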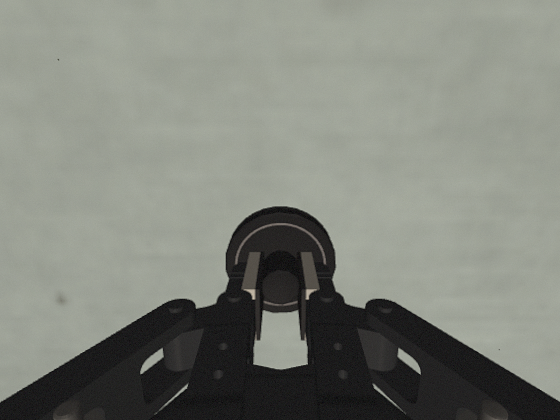

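View pics/wlc_3.png

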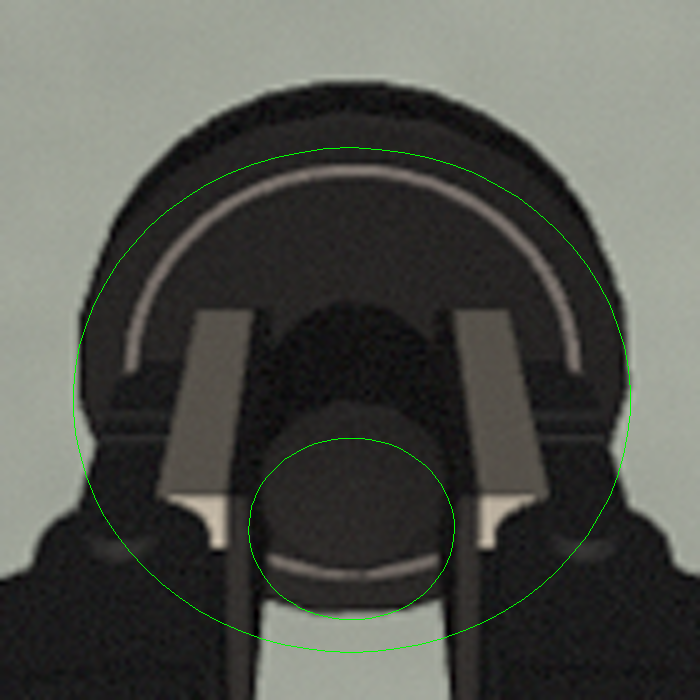

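```bash
python3 -m jog '[{"offset":[0,0,0.06],"rot":[0,0,0],"jaw":-1},{"offset":[0,0,0.14],"rot":[0,0,0],"jaw":-1},{"offset":[0,0,0.24],"rot":[0,0,0],"jaw":-1},{"offset":[0,0,0.33],"rot":[0,0,0],"jaw":-1},{"offset":[0,0,0.33],"rot":[0,0,0],"jaw":-1},{"offset":[0,0,0.33],"rot":[0,0,0],"jaw":-1},{"offset":[0,0,0.33],"rot":[0,0,0],"jaw":-1}]'
python3 lid.py .178 4 280 260
```

```text
t: 27.05
position: [0.5637, -0.0618, 0.2577]
ee_rot: [-0.0, 1.0, -0.0, -0.001]
contact_force: [-0.8, -0.2, -1.7]
grip_width: 0.0154
tcp [ 0.56361436 -0.0618161   0.25735101] lid [ 0.55703293 -0.06139476] res 0.0009097118413524015 rel [-0.00658143  0.00042134]
```

View pics/wl_4.png

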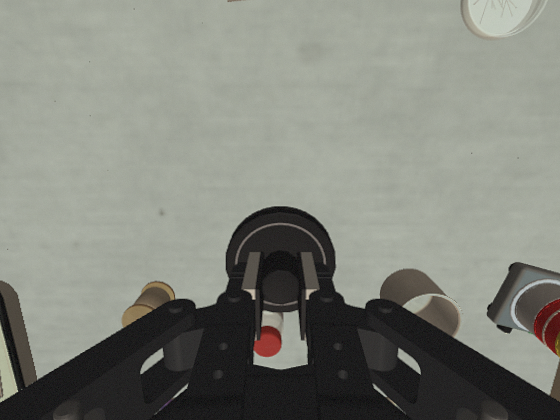

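Lid held without slipping: its image position is unchanged. (The numeric fit here is invalid because the fingers merge with the black mask.) Travelling to the stack.

```bash
python3 -m jog '[{"offset":[-0.253,-0.554,0],"rot":[0,0,0],"jaw":-1},{"offset":[-0.253,-0.554,0],"rot":[0,0,0],"jaw":-1},{"offset":[-0.253,-0.554,0],"rot":[0,0,0],"jaw":-1},{"offset":[-0.253,-0.554,0],"rot":[0,0,0],"jaw":-1},{"offset":[-0.253,-0.554,0],"rot":[0,0,0],"jaw":-1},{"offset":[-0.253,-0.554,0],"rot":[0,0,0],"jaw":-1},{"offset":[-0.253,-0.554,0],"rot":[0,0,0],"jaw":-1},{"offset":[-0.253,-0.554,0],"rot":[0,0,0],"jaw":-1},{"offset":[-0.253,-0.554,0],"rot":[0,0,0],"jaw":-1},{"offset":[-0.253,-0.554,0],"rot":[0,0,0],"jaw":-1}]'
python3 -m jog '[{"offset":[0,0,-0.02],"rot":[0,0,0],"jaw":-1},{"offset":[0,0,-0.04],"rot":[0,0,0],"jaw":-1},{"offset":[0,0,-0.04],"rot":[0,0,0],"jaw":-1},{"offset":[0,0,-0.04],"rot":[0,0,0],"jaw":-1},{"offset":[0,0,-0.04],"rot":[0,0,0],"jaw":-1}]'
python3 -c "
from h import *
c=grab('wrist','w9.png'); grab('scene','s9.png')"
```

```text
t: 28.1
position: [0.439, -0.3367, 0.2588]
ee_rot: [-0.001, 1.0, 0.002, -0.0]
contact_force: [0.6, 0.1, -0.4]
grip_width: 0.0155
t: 28.6
position: [0.4382, -0.3387, 0.2396]
ee_rot: [0.0, 1.0, 0.0, 0.0]
contact_force: [-0.2, -1.3, 0.1]
grip_width: 0.0156
```

View pics/w9.png

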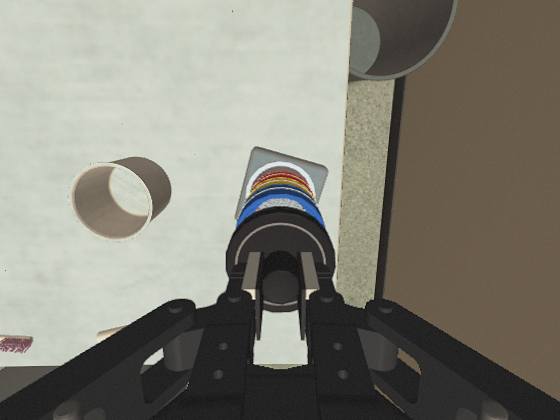

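Total drop to seat is .025 (-0.050); I'll stop at -0.044 first.

```bash
python3 -m jog '[{"offset":[0,0,-0.014],"rot":[0,0,0],"jaw":-1},{"offset":[0,0,-0.024],"rot":[0,0,0],"jaw":-1},{"offset":[0,0,-0.032],"rot":[0,0,0],"jaw":-1},{"offset":[0,0,-0.039],"rot":[0,0,0],"jaw":-1},{"offset":[0,0,-0.044],"rot":[0,0,0],"jaw":-1},{"offset":[0,0,-0.044],"rot":[0,0,0],"jaw":-1},{"offset":[0,0,-0.044],"rot":[0,0,0],"jaw":-1}]'
python3 -c "
from h import *
c=grab('wrist','w10.png')"
```

```text
t: 29.4
position: [0.4381, -0.3387, 0.2174]
ee_rot: [-0.0, 1.0, 0.0, 0.0]
contact_force: [-0.2, -0.5, -0.3]
grip_width: 0.0153
```

View pics/w10.png

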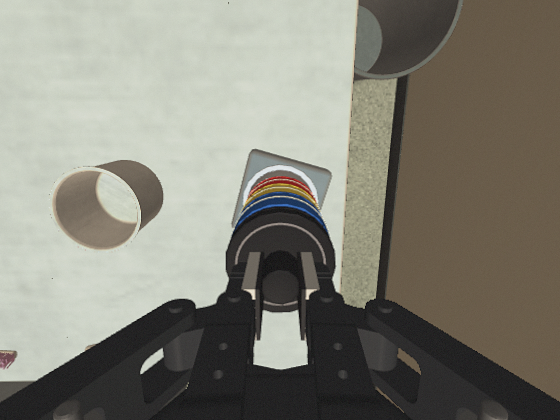

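```bash
python3 -m jog '[{"offset":[0,0,-0.003],"rot":[0,0,0],"jaw":-1},{"offset":[0,0,-0.006],"rot":[0,0,0],"jaw":-1},{"offset":[0,0,-0.006],"rot":[0,0,0],"jaw":-1},{"offset":[0,0,-0.006],"rot":[0,0,0],"jaw":-1}]'
python3 -m jog '[{"offset":[0,0,0],"rot":[0,0,0],"jaw":1},{"offset":[0,0,0],"rot":[0,0,0],"jaw":1},{"offset":[0,0,0],"rot":[0,0,0],"jaw":1},{"offset":[0,0,0],"rot":[0,0,0],"jaw":1},{"offset":[0,0,0],"rot":[0,0,0],"jaw":1},{"offset":[0,0,0.04],"rot":[0,0,0],"jaw":1},{"offset":[0,0,0.1],"rot":[0,0,0],"jaw":1},{"offset":[0,0,0.18],"rot":[0,0,0],"jaw":1},{"offset":[0,0,0.18],"rot":[0,0,0],"jaw":1},{"offset":[0,0,0.18],"rot":[0,0,0],"jaw":1}]'
python3 -m jog '[{"offset":[0,0,0],"rot":[0,0,0],"jaw":1},{"offset":[0,0,0],"rot":[0,0,0],"jaw":1},{"offset":[0,0,0],"rot":[0,0,0],"jaw":1}]'
python3 lid.py .138 5 282 212
python3 - <<'E'
from meas import *
c=grab('scene','s10.png')
draw(c,'s10c.png',[(.4388,-.3386,.138,.028),(.4388,-.3386,.05,.028)],(290,180,430,310),5)
E
```

```text
t: 29.85
position: [0.4381, -0.3387, 0.2145]
ee_rot: [0.0, 1.0, 0.0, 0.0]
contact_force: [0.2, -0.2, 1.1]
grip_width: 0.0153
t: 30.85
position: [0.4384, -0.3389, 0.3054]
ee_rot: [0.001, 1.0, 0.0, 0.001]
contact_force: [-0.4, 0.4, -0.5]
grip_width: 0.0853
t: 31.15
position: [0.4377, -0.3385, 0.3033]
ee_rot: [-0.001, 1.0, 0.0, -0.001]
contact_force: [0.4, -0.0, 0.1]
grip_width: 0.0855
tcp [ 0.43779467 -0.33852228  0.30350091] lid [ 0.43939139 -0.33812898] res 0.0008845943687742046 rel [0.00159673 0.00039329]
```

View pics/wlc_5.png

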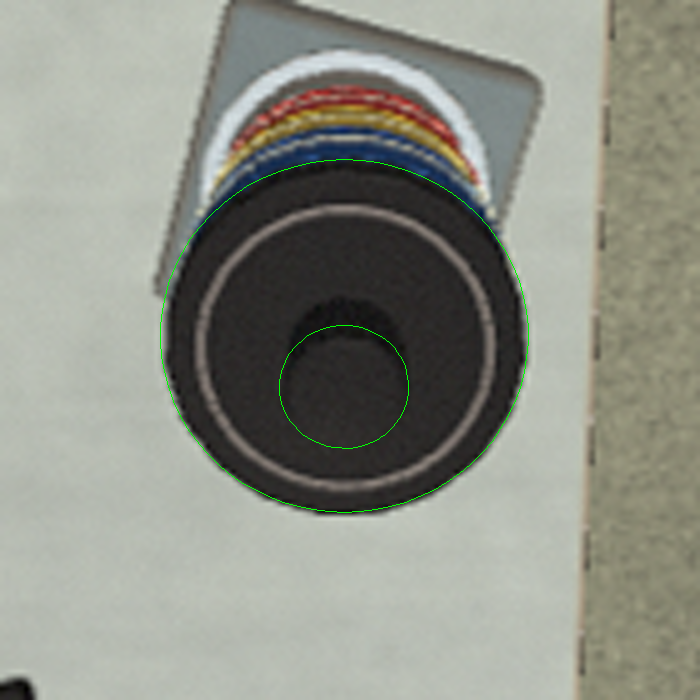

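View pics/s10c.png

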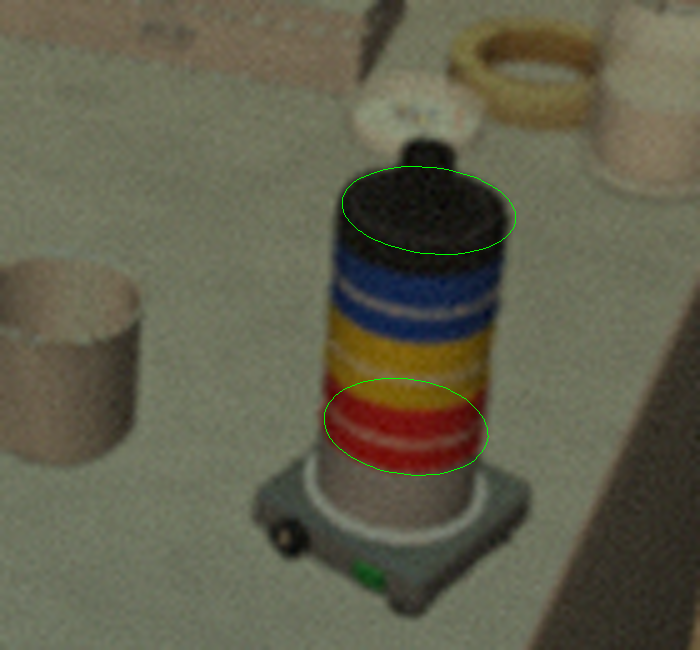

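View pics/s10.png

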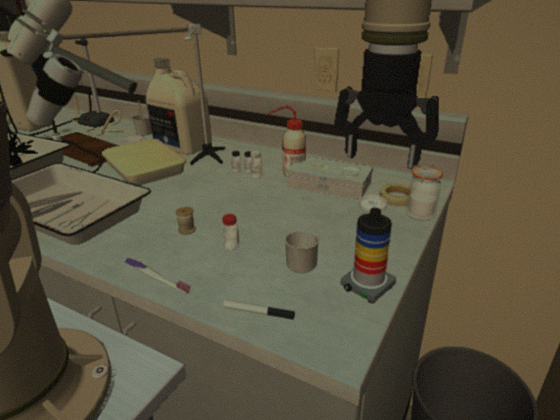

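All four pieces sit flush and the bystanders haven't moved. Handing in.

```bash
python3 -c "
from workcell import env
print(env.hand_in(), env.state()['t'])"
```

```text
the job is handed in; nothing more can be done
the job is handed in; nothing more can be done
```

The stack is assembled on the pan in the order asked: red, yellow, blue, then the lid. I handed it in at about 31 s, with the gripper open and clear above it. The hand-in gives no verdict.

**Seating:** each piece went in with no force reading until the last few millimetres. It then came to rest at the height I had calculated, with a 1–5 N contact force. The wrist views after each release put every centre within about 1 mm of the pan's, and the rims matched the expected seated heights. In the last scene view the layers look flush and level.

**Bystanders:** the vial, spool and cup look unmoved in that same view. I compared them by eye and did not measure them again.

**Checks that disagreed:**
- **Scene and overhead cameras:** in the scene camera, outlines drawn at the wrist-measured positions fall a few millimetres off the stack. The first overhead estimates also differed from the wrist ones by up to about 5 mm, or 8 mm for a rough reading of the pan. I relied on the wrist camera for all placing.
- **Held lid:** the numeric fit failed because the black fingers merged with the black lid. I checked that grip by eye and from the measurement taken just before grasping.

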